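Cure a batch of painted cat figurines and file them by colour

TASK

Stand every black cat figurine waiting on the table between the robot and the curing bed (two or three of them; not the grey blanks, nor those already packed in the crate) upright on the curing bed and let go; then, with all of them on the bed, press the console keys fully down and release them, one at a time, in the order white, blue, green, yellow. After that put each cat upright into the orange storage bin with the colour of its base and let go. Never press the red key, and leave the grey cats and the paint jars where they are.

Things in the scene. Friction and masses are not known exactly. Their poses are not given: they have to be found in the camera images.
- cat_red: Black sitting-cat figurine, round red base and tail tip, 140 g; absent if None at the start. Origin: centre of the base's underside; z up, looks along -x, tail out to x = +31 mm. Base 52 mm across, 10 mm thick. Body 34 mm (x) by 30 mm (y), flat upright flanks facing +y and -y from 10 to 66 mm height: grip across these at about 50 mm. Ear tips at 97 mm.
- cat_yellow: Black sitting-cat figurine, round yellow base and tail tip, 140 g; absent if None at the start. Origin: centre of the base's underside; z up, looks along -x, tail out to x = +31 mm. Base 52 mm across, 10 mm thick. Body 34 mm (x) by 30 mm (y), flat upright flanks facing +y and -y from 10 to 66 mm height: grip across these at about 50 mm. Ear tips at 97 mm.
- cat_blue: Black sitting-cat figurine, round blue base and tail tip, 140 g; absent if None at the start. Origin: centre of the base's underside; z up, looks along -x, tail out to x = +31 mm. Base 52 mm across, 10 mm thick. Body 34 mm (x) by 30 mm (y), flat upright flanks facing +y and -y from 10 to 66 mm height: grip across these at about 50 mm. Ear tips at 97 mm.
- cat_green: Black sitting-cat figurine, round green base and tail tip, 140 g; absent if None at the start. Origin: centre of the base's underside; z up, looks along -x, tail out to x = +31 mm. Base 52 mm across, 10 mm thick. Body 34 mm (x) by 30 mm (y), flat upright flanks facing +y and -y from 10 to 66 mm height: grip across these at about 50 mm. Ear tips at 97 mm.
- bed: Curing bed: aluminium tray with a light grey mat, 150 mm (x) by 270 mm (y), fixed. Origin: centre of its underside. Its floor is 12 mm above the origin; rim 22 mm high, 5 mm thick. White lamp bar, 50 mm high, from x = +82 to +128 mm. Cat centres should be within 55 mm (x) and 115 mm (y) of the bed's centre; three fit in a row along y, 80 mm apart.
- bin_red: Square orange storage bin with red floor and label plates, open on top, fixed; one of four, 112 mm apart in a square. 94 mm square outside, walls 5 mm thick and 30 mm high, floor 5 mm above its origin (centre of the underside, 6 mm above the table; z up).
- bin_yellow: Square orange storage bin with yellow floor and label plates, open on top, fixed; one of four, 112 mm apart in a square. 94 mm square outside, walls 5 mm thick and 30 mm high, floor 5 mm above its origin (centre of the underside, 6 mm above the table; z up).
- bin_blue: Square orange storage bin with blue floor and label plates, open on top, fixed; one of four, 112 mm apart in a square. 94 mm square outside, walls 5 mm thick and 30 mm high, floor 5 mm above its origin (centre of the underside, 6 mm above the table; z up).
- bin_green: Square orange storage bin with green floor and label plates, open on top, fixed; one of four, 112 mm apart in a square. 94 mm square outside, walls 5 mm thick and 30 mm high, floor 5 mm above its origin (centre of the underside, 6 mm above the table; z up).
- key_white (a joint): Travel of the white key (wake): 0 up, 0.006 m fully down (5 N on a spring; about 1.5 N before it starts to move); it springs back when let go. It counts as pressed when nearly all the way down.
- key_white_top (a point): Centre of the top of the white round push key, 28 mm across, pushed straight down; metal collar 44 mm across, 10 mm lower. Five keys (white, blue, green, yellow, red) sit in changing places, 60 mm or more apart, on one grey console with a flat top 40 mm above the table and 22 mm below the key tops.
- key_blue (a joint): Travel of the blue key (lamp programme): 0 up, 0.006 m fully down (5 N on a spring; about 1.5 N before it starts to move); it springs back when let go. It counts as pressed when nearly all the way down.
- key_blue_top (a point): Centre of the top of the blue round push key, 28 mm across, pushed straight down; metal collar 44 mm across, 10 mm lower. Five keys (white, blue, green, yellow, red) sit in changing places, 60 mm or more apart, on one grey console with a flat top 40 mm above the table and 22 mm below the key tops.
- key_green (a joint): Travel of the green key (start): 0 up, 0.006 m fully down (5 N on a spring; about 1.5 N before it starts to move); it springs back when let go. It counts as pressed when nearly all the way down.
- key_green_top (a point): Centre of the top of the green round push key, 28 mm across, pushed straight down; metal collar 44 mm across, 10 mm lower. Five keys (white, blue, green, yellow, red) sit in changing places, 60 mm or more apart, on one grey console with a flat top 40 mm above the table and 22 mm below the key tops.
- key_yellow (a joint): Travel of the yellow key (stop): 0 up, 0.006 m fully down (5 N on a spring; about 1.5 N before it starts to move); it springs back when let go. It counts as pressed when nearly all the way down.
- key_yellow_top (a point): Centre of the top of the yellow round push key, 28 mm across, pushed straight down; metal collar 44 mm across, 10 mm lower. Five keys (white, blue, green, yellow, red) sit in changing places, 60 mm or more apart, on one grey console with a flat top 40 mm above the table and 22 mm below the key tops.
- key_red (a joint): Travel of the red key (alarm, to be left alone): 0 up, 0.006 m fully down (5 N on a spring; about 1.5 N before it starts to move); it springs back when let go. It counts as pressed when nearly all the way down.
- key_red_top (a point): Centre of the top of the red round push key, 28 mm across, pushed straight down; metal collar 44 mm across, 10 mm lower. Five keys (white, blue, green, yellow, red) sit in changing places, 60 mm or more apart, on one grey console with a flat top 40 mm above the table and 22 mm below the key tops.
- blank: Unpainted all-grey cat figurine of the same shape and size as the black ones (base 52 mm, 97 mm high), a bystander, loose; origin at the centre of its underside.
- pot0: Small paint jar 48 mm across and 55 mm high, a bystander, loose; origin at the centre of its underside.
- pot1: Small paint jar 48 mm across and 55 mm high, a bystander, loose; origin at the centre of its underside.

How it is judged:
By the outcome, as a careful person would: the job done as asked, in the order asked, and still so for the second after the job is handed in, with the robot touching nothing.
Of cat_red, cat_yellow, cat_blue, cat_green only 2 to 3 are there at a start; the rules pass over those that are not, and their reading is None.
At some moment in a run one of cat_red, cat_yellow, cat_blue, cat_green may be knocked a few centimetres aside while the robot is not near it.
It also fails if it takes over 210 s, if anything falls off the work surface, if the arm or the gripper's body presses on something with over 40 N, if the wrist force passes 120 N, or if a joint passes its speed limit or range.

ROBOT

A 6-joint arm with a two-finger parallel gripper is mounted at the origin on the work surface. World frame = base frame: x ahead of the robot, y to its left, z up, the work surface at z = 0. Lengths are in m, angles in rad, forces in N, time in s.
With the tool pointing down it reaches from about 0.15 to 0.775 m from the base axis. Payload 6.1 kg.
Tool frame: the origin (TCP) lies at the very end of the fingers, on their centre line; the grasp point (between the pads) lies 19 mm behind it; z points along the fingers, y is the direction in which the jaws open and shut (so a half turn about z gives the same grasp; the last joint's range is limited). The gripper opens to 85 mm and grips with 20 to 120 N. Pads are 22 mm wide; open, the fingers measure 114 mm over their backs; the gripper's body (76 mm by 85 mm) begins 54 mm behind the grasp point. The pads swing forward as they close: fully open they stand 13 mm farther back than shut.
Start: joints at [1.191, 0.126, -0.04, 1.405, 0, 1.571], TCP at [0.195, 0.488, 0.231] pointing down, gripper open.
Joint ranges: [-2.72, 2.72], [-0.95, 1.95], [-1.27, 1.35], [-1.78, 2.02], [-1.46, 1.47], [-3.14, 3.14]. Speed limits (rad/s): [2.39, 2.39, 3.01, 3.14, 3.14, 3.14].

INTERFACE

Orientations are given as a unit quaternion [x, y, z, w].
In Python, from plant import ctrl gives the robot as it stands.
- The arm moves only by the tool play_rows, never from a script. Its argument "motion" is a list that holds one entry, the list of rows, each a list of 7 numbers: the turn, a rotation vector about the tool's x, y, z in degrees, then the shift along the tool's x, y, z in mm, then the closure, from -1 (fully open) to 1 (shut). In form: [[[ax, ay, az, dx, dy, dz, hand], ...]]. A call has exactly 10 rows; each row shifts and turns the commanded pose from where the row before left it, along the tool's axes as they then stand; what a row does not reach is not made up. A row lasts 1/12 s, in which the tool goes at most 41.7 mm and 7.16 degrees, less where a joint would pass 70% of its speed; a pose out of reach is approached as far as the arm can. A call is refused whole if a number of a shift passes 41.7 or a number of a turn 7.16, either way. A call with a gripper value outside its range is refused whole. The fingers move at their own pace and stop on an object; "newtons" is the grip in N (left out, the last holds). Time passes only in rows, so rows that do not move let the fingers close, or fill a call up. It gives the time, the measured TCP pose, the force and the opening at its end, in the units of the state.
- ctrl.state(): the state, without advancing time (a new reading comes with each control period).
- ctrl.read_camera(name): name is "scene" or "top" or "wrist"; returns a dict with "color" (420x560x3 uint8, red, green, blue), "range_z" (420x560 float32, m along the optical axis (not along the pixel's ray), 0 where there is no reading), "mtx" (3x3 intrinsics, pixels), "extrinsics" (4x4, takes a point from camera to world coordinates); the wrist camera has in their place "mount" (4x4, takes a point from camera to tool coordinates, whose origin is the TCP and whose axes are the flange's). Camera axes: x right, y down, z forward; pixel columns grow to the right and rows downward; lengths in m; the calibration is good to about 2 mm. A picture is of the moment at which its call begins: read the wrist's pose just before it.
- ctrl.hand_in(): hands the job in, once; it reports no verdict.
Trained networks look in the newest picture that a camera, given by its name, has taken for a name from the list of things; names that differ only in an ending like _2 or _b are one class to them, and where a whole thing is asked for, a point or a joint stands for the part that bears it (a point fixed in the world has none). Each returns a list of dicts, best first, with "p" (0 to 1); they miss things now and then, are a little off and sometimes report something else, mostly with a low value. They report only what shows in the picture. A call takes as long as a camera call.
- ctrl.look_for(camera, query): "xyz" ([x, y, z] in m, in the coordinates of the camera as it stood for that picture, good to about 4 mm: the middle of the surface that is visible of it).
- ctrl.pinpoint(camera, query): "xyz" ([x, y, z] in m, in the coordinates of the camera as it stood for that picture, good to about 4 mm: a listed point, or the origin of a listed thing).
The state is a dict: "clock": time; "joint_positions": joint angles; "joint_velocities": joint speeds; "joint_torque": joint torques, N m; "position": TCP position; "eef_rot": TCP orientation; "force": force on the tool from outside, world axes, zero at the start; "wrist_torque": the same for the moment, N m; "width": finger opening in m.
Only numpy, scipy, OpenCV 4.12 (cv2) and the standard library are available. Lean on these libraries where they do the work, as an engineer would, in place of code of your own. Each camera call takes 0.05 s, during which the arm holds its last target.

## Working session

There is one attempt and no reset: what is moved stays moved. The work goes in short steps, Python scripts to look and compute and a tool call to move; the robot and the scene stay as the last step left them, time stands still between calls to the robot, and variables do not carry over. Pictures are saved under pics/ and viewed, and the job is handed in when it is done.

Besides the shell and the picture viewer there is one more tool, called after "Request:" as a command line: name --argument value ..., lists and objects as JSON in quotes. play_rows: Moves the arm, as the interface text tells. Its arguments: {"type":"object","properties":{"motion":{"type":"array"},"newtons":{"type":"number"}},"required":["motion"]}

```bash
ls; mkdir -p pics
cat > h.py <<'E'
import numpy as np, cv2
from plant import ctrl
from scipy.spatial.transform import Rotation as R
def cam(n,save=None):
    s=ctrl.state(); c=ctrl.read_camera(n)
    if n=="wrist":
        T=np.eye(4);T[:3,:3]=R.from_quat(s["eef_rot"]).as_matrix();T[:3,3]=s["position"]
        c["E"]=T@np.array(c["mount"])
    else: c["E"]=np.array(c["extrinsics"])
    if save: cv2.imwrite("pics/"+save,c["color"][:,:,::-1])
    return c
def w(c,p): return (c["E"]@np.r_[p,1])[:3]
def px(c,u,v):
    z=c["range_z"][v,u];K=np.array(c["mtx"])
    return w(c,[(u-K[0,2])*z/K[0,0],(v-K[1,2])*z/K[1,1],z])
def cloud(c):
    K=np.array(c["mtx"]);v,u=np.mgrid[0:420,0:560];z=c["range_z"]
    P=np.stack([(u-K[0,2])*z/K[0,0],(v-K[1,2])*z/K[1,1],z],-1)
    return P@c["E"][:3,:3].T+c["E"][:3,3]
E
python3 - <<'E'
from h import *
s=ctrl.state();print({k:np.round(v,3) for k,v in s.items()})
for n in("scene","top"):
    c=cam(n,n+"0.png");print(n,np.round(c["E"],3).tolist())
    for q in["cat_red","cat_yellow","cat_blue","cat_green","bed","bin_red","bin_yellow","bin_blue","bin_green","key_white_top","key_blue_top","key_green_top","key_yellow_top","key_red_top","blank","pot0"]:
        print(q,[(round(d["p"],2),np.round(w(c,d["xyz"]),3).tolist()) for d in ctrl.pinpoint(n,q)][:5])
E
```

```text
pics
{'clock': np.float64(0.0), 'joint_positions': array([ 1.191,  0.126, -0.041,  1.405, -0.   ,  1.571]), 'joint_velocities': array([ 0.   , -0.002, -0.   ,  0.   , -0.002, -0.   ]), 'joint_torque': array([ 2.0000e-03, -4.3591e+01,  3.5292e+01,  1.7000e-02,  0.0000e+00,
       -0.0000e+00]), 'position': array([0.195, 0.487, 0.231]), 'eef_rot': array([ 0.189,  0.982, -0.001, -0.   ]), 'force': array([ 0.246, -1.447, -0.924]), 'wrist_torque': array([-0.036, -0.06 ,  0.062]), 'width': np.float64(0.085)}
scene [[0.418, 0.598, -0.684, 1.298], [0.909, -0.286, 0.305, -0.338], [-0.013, -0.749, -0.663, 0.77], [0.0, 0.0, 0.0, 1.0]]
cat_red [(0.91, [0.446, -0.161, -0.003]), (0.38, [0.635, -0.288, 0.001])]
cat_yellow [(0.9, [0.44, -0.061, 0.004]), (0.26, [0.71, 0.231, -0.001])]
cat_blue [(0.63, [0.423, 0.118, 0.001])]
cat_green [(0.27, [0.636, -0.284, 0.004])]
bed [(0.98, [0.581, -0.023, -0.001]), (0.24, [0.458, 0.362, 0.01])]
bin_red [(0.77, [0.583, 0.259, 0.009]), (0.25, [0.454, -0.351, 0.061])]
bin_yellow [(0.94, [0.457, 0.364, 0.01]), (0.72, [0.425, 0.118, -0.001])]
bin_blue [(0.96, [0.571
[... 741 characters left out ...]
.37, 0.008])]
cat_blue [(0.73, [0.429, 0.119, 0.001])]
cat_green []
bed [(0.78, [0.589, -0.02, 0.001])]
bin_red [(0.78, [0.581, 0.261, 0.012]), (0.61, [0.567, 0.374, 0.006])]
bin_yellow []
bin_blue [(0.84, [0.569, 0.373, 0.006]), (0.41, [0.429, 0.115, 0.002])]
bin_green [(0.87, [0.466, 0.249, 0.01]), (0.46, [0.459, 0.356, 0.003])]
key_white_top [(0.4, [0.518, -0.313, 0.065])]
key_blue_top [(0.47, [0.455, -0.291, 0.06])]
key_green_top [(0.42, [0.458, -0.412, 0.061])]
key_yellow_top [(0.73, [0.517, -0.311, 0.067]), (0.64, [0.451, -0.354, 0.064])]
key_red_top [(0.65, [0.522, -0.377, 0.066])]
blank [(0.8, [0.634, -0.285, -0.001])]
pot0 [(0.75, [0.661, -0.368, 0.0]), (0.74, [0.715, 0.228, -0.0])]
```

View pics/scene0.png

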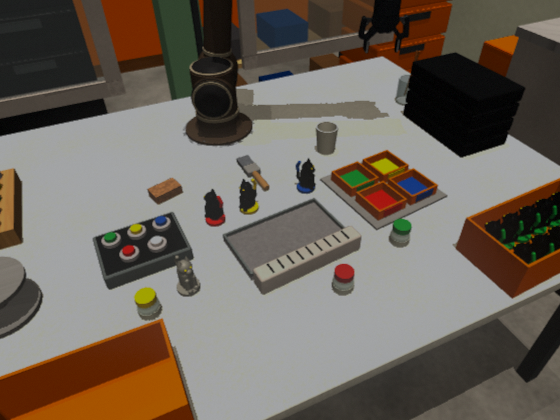

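View pics/top0.png

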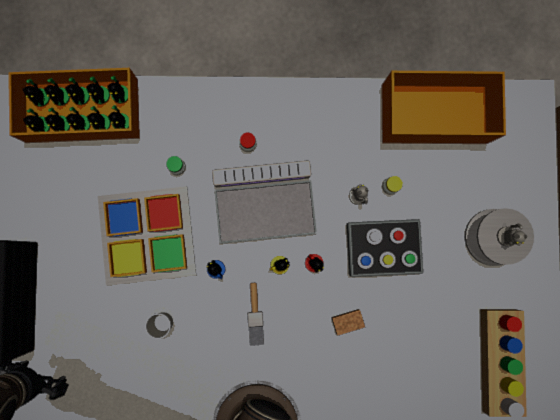

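```bash
cat >> h.py <<'E'
def plan(p,yaw=None,s=None):
    """target TCP p, yaw deg of tool y in world (mod 180). prints turn (about tool z) and then shift in tool axes after the turn"""
    s=s or ctrl.state();M=R.from_quat(s["eef_rot"]).as_matrix();t=0
    cy=np.degrees(np.arctan2(M[1,1],M[0,1]))
    if yaw is not None:
        d=(yaw-cy+90)%180-90;t=-d
    # desired: straight down
    y=np.radians(cy-t);Y=np.array([np.cos(y),np.sin(y),0]);Z=np.array([0,0,-1.]);D=np.c_[np.cross(Y,Z),Y,Z]
    rv=np.degrees(R.from_matrix(M.T@D).as_rotvec())
    sh=D.T@(np.array(p)-s["position"])*1000
    print("pos",np.round(s["position"],4),"yaw %.1f"%cy,"q",np.round(s["joint_positions"],2),"| turn",np.round(rv,2),"shift after",np.round(sh,1),"rows>=%.1f"%(np.linalg.norm(sh)/41.7))
E
python3 - <<'E'
from h import *
c=cam("wrist","w0.png");print(np.round(c["mount"],3).tolist(),c["mtx"])
for n in("scene","top"):
    c=cam(n)["color"][:,:,::-1]
    cr=c[150:240,180:340] if n=="scene" else c[245:290,190:340]
    cv2.imwrite(f"pics/crop_{n}.png",cv2.resize(cr,None,fx=5,fy=5,interpolation=cv2.INTER_CUBIC))
plan([0.36,0.03,0.33])
E
```

```text
[[-0.0, -0.956, -0.294, 0.076], [1.0, -0.0, 0.0, 0.001], [-0.0, -0.294, 0.956, -0.143], [0.0, 0.0, 0.0, 1.0]] [[364.80930079   0.         289.59375494]
 [  0.         364.80930079 208.99566989]
 [  0.           0.           1.        ]]
pos [0.1946 0.4875 0.2313] yaw 68.2 q [ 1.19  0.13 -0.04  1.41 -0.    1.57] | turn [-0.  0.  0.] shift after [-323.2 -363.6  -98.7] rows>=11.9
```

View pics/crop_scene.png

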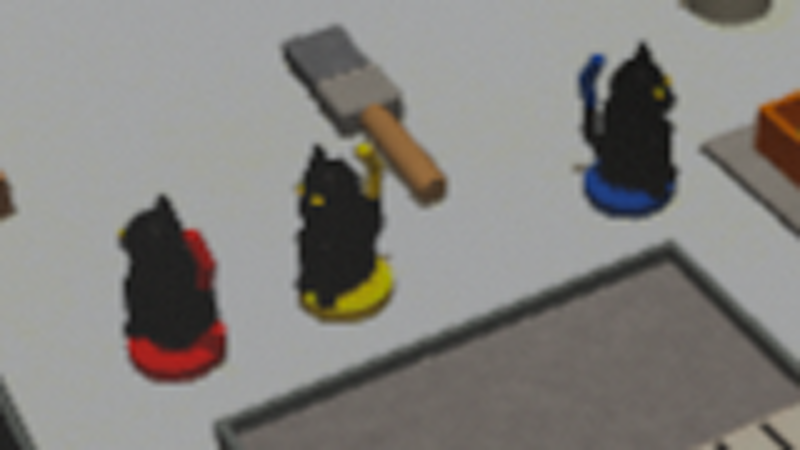

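View pics/crop_top.png

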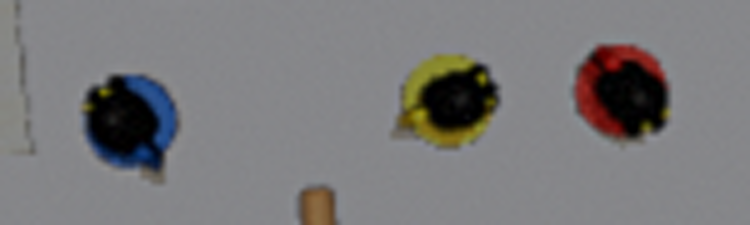

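View pics/w0.png

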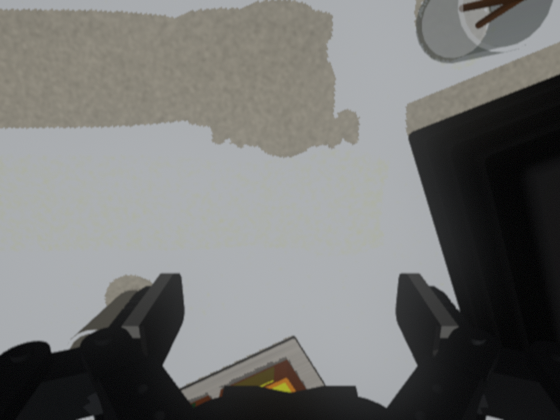

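Request:
play_rows --motion '[[[0,0,0,-27,-25,-9,-1],[0,0,0,-27,-25,-9,-1],[0,0,0,-27,-25,-9,-1],[0,0,0,-27,-25,-9,-1],[0,0,0,-27,-25,-9,-1],[0,0,0,-27,-25,-9,-1],[0,0,0,-27,-25,-9,-1],[0,0,0,-27,-25,-9,-1],[0,0,0,-27,-25,-9,-1],[0,0,0,-27,-25,-9,-1]]]'

```text
clock: 2.68
position: [0.3529, 0.1536, 0.322]
eef_rot: [0.189, 0.982, 0.0, 0.0]
force: [1.4, 1.5, -0.4]
width: 0.0853
```

Run:
```python
from h import *
plan([0.38,0.0,0.33],0)
```

```text
pos [0.3529 0.1536 0.322 ] yaw 68.3 q [ 0.41 -0.12 -0.09  1.6  -0.    0.79] | turn [6.000e-02 1.000e-02 6.826e+01] shift after [-153.6   27.1   -8. ] rows>=3.7
```

Request:
play_rows --motion '[[[0,0,6.83,0,0,0,-1],[0,0,6.83,0,0,0,-1],[0,0,6.83,0,0,0,-1],[0,0,6.83,0,0,0,-1],[0,0,6.83,0,0,0,-1],[0,0,6.83,0,0,0,-1],[0,0,6.83,0,0,0,-1],[0,0,6.83,0,0,0,-1],[0,0,6.83,0,0,0,-1],[0,0,6.83,0,0,0,-1]]]'

```text
clock: 3.52
position: [0.3527, 0.1553, 0.3214]
eef_rot: [0.71, 0.705, 0.0, 0.0]
force: [-0.0, -0.1, -0.5]
width: 0.0853
```

Request:
play_rows --motion '[[[0,0,0,-38,6.5,-2,-1],[0,0,0,-38,6.5,-2,-1],[0,0,0,-38,6.5,-2,-1],[0,0,0,-38,6.5,-2,-1],[0,0,0,0,0,0,-1],[0,0,0,0,0,0,-1],[0,0,0,0,0,0,-1],[0,0,0,0,0,0,-1],[0,0,0,0,0,0,-1],[0,0,0,0,0,0,-1]]]'

```text
clock: 4.35
position: [0.3784, 0.0044, 0.3293]
eef_rot: [0.707, 0.708, 0.0, -0.0]
force: [-0.7, -0.3, 0.3]
width: 0.0853
```

```bash
cat >> h.py <<'E'
def catfit(c,xy,r=0.05):
    """from cloud around approx xy: body black centroid z 30..66 PCA; base centre; tail colour dir"""
    P=cloud(c);H=cv2.cvtColor(c["color"],cv2.COLOR_RGB2HSV)
    m=(np.hypot(P[...,0]-xy[0],P[...,1]-xy[1])<r)&(P[...,2]>0.004)&(P[...,2]<0.11)&(c["range_z"]>0.05)
    col=m&(H[...,1]>120)&(H[...,2]>60)
    return P,H,m,col
E
python3 - <<'E'
from h import *
plan([0.38,0.0,0.33],0)
c=cam("wrist","w1.png")
for q in["cat_red","cat_yellow","cat_blue"]:
    print(q,[(round(d["p"],2),np.round(w(c,d["xyz"]),3).tolist()) for d in ctrl.pinpoint("wrist",q)][:3])
np.savez("w1.npz",**{k:c[k] for k in("color","range_z","mtx","E")})
E
```

```text
pos [0.3784 0.0044 0.3293] yaw 0.1 q [ 0.01 -0.13 -0.08  1.62  0.    1.58] | turn [-0.   -0.01  0.09] shift after [-4.4  1.6 -0.7] rows>=0.1
cat_red [(0.76, [0.445, -0.157, -0.001])]
cat_yellow [(0.89, [0.442, -0.06, 0.0])]
cat_blue [(0.64, [0.424, 0.112, 0.001])]
```

View pics/w1.png

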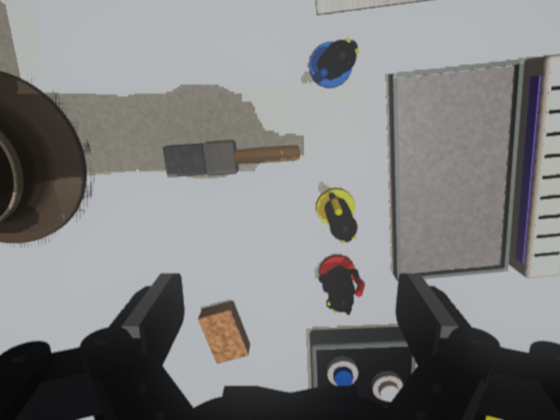

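Run:
```python
from h import *
from scipy.optimize import least_squares
cs={"w":dict(np.load("w1.npz")),"t":cam("top"),"s":cam("scene")}
for n,xy in dict(red=(.445,-.158),yellow=(.441,-.059),blue=(.425,.116)).items():
  for k,c in cs.items():
    P,H,m,col=catfit(c,xy)
    b=P[col&(P[...,2]<.014)];t=P[col&(P[...,2]>.03)&(H[...,2]>0)]
    bl=P[m&(H[...,2]<60)&(P[...,2]>.02)]; hd=bl[bl[:,2]>.075] if len(bl) else bl
    ey=None
    if len(b)>5:
      hull=cv2.convexHull((b[:,:2]*1e4).astype(np.float32))[:,0]/1e4
      f=least_squares(lambda q:np.hypot(*(hull-q[:2]).T)-.026,[*xy],loss="soft_l1",f_scale=.001).x
      ctr=f
    else: ctr=np.array(xy)
    o=[n,k,len(b),np.round(ctr,4)]
    if len(t): d=np.median(t,0)-np.r_[ctr,0];o+=["tail",len(t),np.round(d*1000),"ang %.0f"%np.degrees(np.arctan2(d[1],d[0]))]
    if len(hd): d=hd.mean(0)-np.r_[ctr,0];o+=["head",len(hd),np.round(d*1000),"ang+180 %.0f"%(np.degrees(np.arctan2(-d[1],-d[0])))]
    print(*o)
c=cs["w"]["color"][:,:,::-1]
out=np.hstack([cv2.resize(c[y-35:y+35,x-35:x+35],None,fx=3.7,fy=3.7,interpolation=cv2.INTER_CUBIC) for x,y in((340,283),(338,213),(333,63))])
cv2.imwrite("pics/crop_w.png",out)
```

```text
red w 328 [ 0.4437 -0.1559] tail 95 [17. 16. 81.] ang 44 head 456 [-4.  4. 85.] ang+180 -44
red t 69 [ 0.4433 -0.1579] tail 26 [18. 13. 83.] ang 37 head 104 [-2. -0. 86.] ang+180 12
red s 117 [ 0.4464 -0.1576] tail 43 [20. 14. 75.] ang 34 head 95 [ 3. -3. 84.] ang+180 131
yellow w 436 [ 0.438 -0.06 ] tail 138 [-8. 23. 81.] ang 109 head 480 [ 0.  1. 86.] ang+180 -95
yellow t 63 [ 0.4402 -0.0627] tail 34 [-9. 16. 80.] ang 118 head 111 [ 1. -2. 86.] ang+180 115
yellow s 90 [ 0.4407 -0.0624] tail 37 [-6. 22. 77.] ang 105 head 88 [ 7. -5. 84.] ang+180 149
blue w 452 [0.4269 0.1171] tail 76 [-15. -12.  87.] ang -140 head 718 [-0.  1. 86.] ang+180 -87
blue t 64 [0.4279 0.1176] tail 19 [-16. -15.  85.] ang -136 head 112 [ 2. -1. 86.] ang+180 149
blue s 68 [0.4283 0.1166] tail 17 [-16. -17.  75.] ang -132 head 77 [ 7. -2. 84.] ang+180 159
```

View pics/crop_w.png

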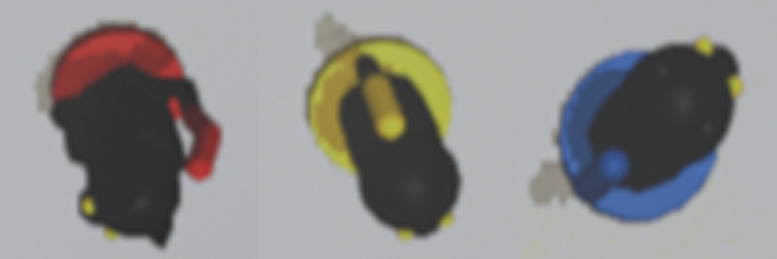

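Run:
```python
from h import *
for n in("top","scene"):
    c=cam(n);P=cloud(c);H=cv2.cvtColor(c["color"],cv2.COLOR_RGB2HSV)
    m=(abs(P[...,0]-.585)<.12)&(abs(P[...,1]+.02)<.18)&(P[...,2]>.007)&(P[...,2]<.03)&(H[...,1]<80)
    m=cv2.morphologyEx(m.astype(np.uint8),cv2.MORPH_OPEN,np.ones((3,3)))>0
    p=P[m];r=cv2.minAreaRect((p[:,:2]*1e3).astype(np.float32));print(n,"bed",r,np.median(p[:,2]))
    m=(abs(P[...,0]-.588)<.12)&(abs(P[...,1]+.02)<.18)&(P[...,2]>.04)&(P[...,2]<.06);p=P[m]
    print("lamp",cv2.minAreaRect((p[:,:2]*1e3).astype(np.float32)))
    for q,xy in dict(red=(.582,.26),blue=(.57,.37),green=(.467,.248),yellow=(.458,.36)).items():
        h0=dict(red=0,blue=115,green=60,yellow=30)[q]
        d=abs((H[...,0].astype(int)-h0+90)%180-90)
        mm=(d<8)&(H[...,1]>120)&(np.hypot(P[...,0]-xy[0],P[...,1]-xy[1])<.06)&(P[...,2]<.02);p=P[mm]
        print(q,np.round(p.mean(0),3),cv2.minAreaRect((p[:,:2]*1e3).astype(np.float32)))
plan([.440,-.061,.15],20)
plan([.445,-.1575,.15],129)
plan([.427,.117,.15],133)
```

```text
top bed ((586.799560546875, -19.562210083007812), (152.33251953125, 271.07037353515625), 6.098348140716553) 0.014530507318550434
lamp ((687.9527587890625, -9.42706298828125), (47.59364318847656, 269.3798828125), 5.161607265472412)
red [0.582 0.263 0.013] ((578.076171875, 262.3485107421875), (88.94969177246094, 80.95040893554688), 6.9613423347473145)
blue [0.568 0.374 0.013] ((568.5015869140625, 374.5538635253906), (79.96310424804688, 78.07914733886719), 6.879305362701416)
green [0.469 0.25  0.013] ((469.59381103515625, 248.75518798828125), (80.07079315185547, 80.28982543945312), 6.6852288246154785)
yellow [0.456 0.361 0.013] ((455.9832763671875, 360.8412170410156), (82.68924713134766, 79.68063354492188), 6.672905921936035)
scene bed ((611.8788452148438, -18.655120849609375), (205.74639892578125, 272.5706481933594), 5.092304229736328) 0.01248429515013505
lamp ((587.9851684570312, -10.34051513671875), (240.51734924316406, 269.2195739746094), 0.2514851987361908)
red [0.576 0.269 0.012] ((584.3297729492188, 270.6986389160156), (69.44467163085938, 101.81864166259766), 88.32901000976562)
blue [0.56  0.382 0.012] ((571.674072265625, 383.5067138671875), (96.52363586425781, 62.78497314453125), 0.6549016833305359)
green [0.457 0.257 0.011] ((456.15679931640625, 256.4344177246094), (55.460933685302734, 62.15203857421875), 7.339660167694092)
yellow [0.443 0.37  0.011] ((443.0851135253906, 369.86236572265625), (62.887603759765625, 63.640438079833984), 9.638833999633789)
pos [0.3785 0.0034 0.3293] yaw -0.0 q [ 0.01 -0.13 -0.08  1.62 -0.    1.58] | turn [ -0.     0.   -20.04] shift after [-81.5  35.7 179.3] rows>=4.8
pos [0.3785 0.0034 0.3293] yaw -0.0 q [ 0.01 -0.13 -0.08  1.62 -0.    1.58] | turn [-0.    0.   50.96] shift after [-49.6 166.9 179.3] rows>=6.0
pos [0.3785 0.0034 0.3293] yaw -0.0 q [ 0.01 -0.13 -0.08  1.62 -0.    1.58] | turn [-0.    0.   46.96] shift after [112.9 -50.  179.3] rows>=5.2
```

Request:
play_rows --motion '[[[0,0,-6.68,0,0,0,-1],[0,0,-6.68,0,0,0,-1],[0,0,-6.68,0,0,0,-1],[0,0,0,-16.3,7.1,36,-1],[0,0,0,-16.3,7.1,36,-1],[0,0,0,-16.3,7.1,36,-1],[0,0,0,-16.3,7.1,36,-1],[0,0,0,-16.3,7.1,36,-1],[0,0,0,0,0,0,-1],[0,0,0,0,0,0,-1]]]' --newtons 40

```text
clock: 5.58
position: [0.4384, -0.0614, 0.1476]
eef_rot: [0.574, 0.819, -0.001, -0.002]
force: [-0.9, 0.6, 0.2]
width: 0.0854
```

Run:
```python
from h import *
plan([.440,-.061,.031],20)
c=cam("wrist","w2.png")
P,H,m,col=catfit(c,(.44,-.061))
t=P[col&(P[...,2]>.07)];print(len(t),t.mean(0) if len(t) else 0)
bl=P[m&(H[...,2]<60)&(P[...,2]>.075)];print(bl.mean(0), cv2.minAreaRect((bl[:,:2]*1e3).astype(np.float32)))
```

```text
pos [ 0.4384 -0.0614  0.1476] yaw 19.9 q [-0.14 -0.01 -0.37  1.22  0.    1.08] | turn [-0.24 -0.14 -0.1 ] shift after [ -0.2   1.6 116.6] rows>=2.8
460 [ 0.43125535 -0.04097908  0.08177165]
[ 0.43830838 -0.05929755  0.08579739] ((439.52911376953125, -61.71250534057617), (29.064998626708984, 29.776382446289062), 63.79932403564453)
```

View pics/w2.png

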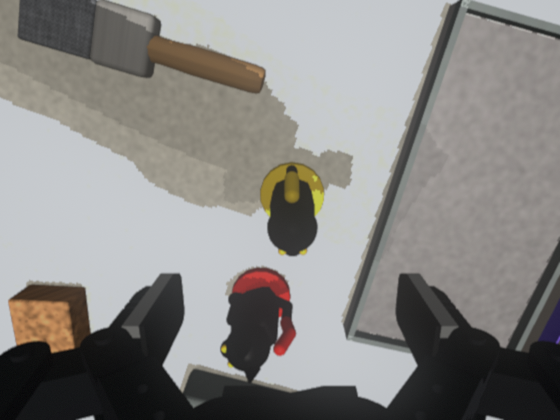

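Request:
play_rows --motion '[[[0,0,0,0,1,29,-1],[0,0,0,0,0,29,-1],[0,0,0,0,0,29,-1],[0,0,0,0,0,29,-1],[0,0,0,0,0,0,-1],[0,0,0,0,0,0,1],[0,0,0,0,0,0,1],[0,0,0,0,0,0,1],[0,0,0,0,0,0,1],[0,0,0,0,0,0,1]]]' --newtons 40

```text
clock: 6.47
position: [0.4416, -0.0611, 0.0349]
eef_rot: [0.574, 0.819, 0.0, 0.001]
force: [-2.0, -0.8, 7.0]
width: 0.0299
```

Request:
play_rows --motion '[[[0,0,0,0,0,0,1],[0,0,0,0,0,0,1],[0,0,0,0,0,0,1],[0,0,0,0,0,0,1],[0,0,0,0,0,-30,1],[0,0,0,0,0,-30,1],[0,0,0,0,0,-30,1],[0,0,0,0,0,0,1],[0,0,0,0,0,0,1],[0,0,0,0,0,0,1]]]'

```text
clock: 7.3
position: [0.4404, -0.0608, 0.1228]
eef_rot: [0.574, 0.819, -0.0, -0.0]
force: [0.5, 0.0, -2.1]
width: 0.0299
```

Run:
```python
from h import *
plan([.587,-.020,.11],5.5)
c=cam("wrist","w3.png")
```

```text
pos [ 0.4404 -0.0608  0.1228] yaw 20.0 q [-0.14 -0.   -0.41  1.16  0.    1.08] | turn [-2.000e-02 -1.000e-02  1.448e+01] shift after [ 26.6 149.8  12.8] rows>=3.7
```

View pics/w3.png

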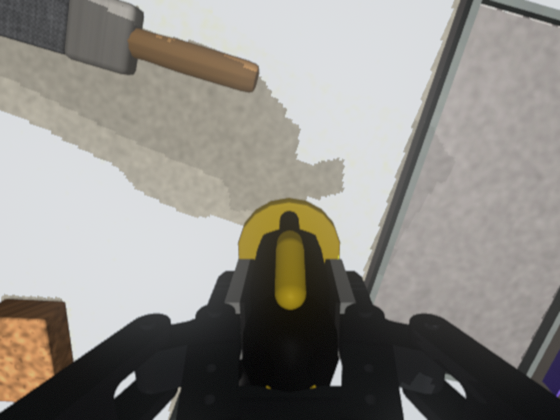

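Request:
play_rows --motion '[[[0,0,4.83,0,0,0,1],[0,0,4.83,0,0,0,1],[0,0,4.83,0,0,0,1],[0,0,0,5.3,30,0,1],[0,0,0,5.3,30,0,1],[0,0,0,5.3,30,0,1],[0,0,0,5.3,30,0,1],[0,0,0,5.3,30,0,1],[0,0,0,0,0,0,1],[0,0,0,0,0,0,1]]]'

```text
clock: 8.18
position: [0.5873, -0.0196, 0.1205]
eef_rot: [0.672, 0.74, -0.001, -0.002]
force: [-0.7, 0.0, -1.4]
width: 0.0296
```

Run:
```python
from h import *
plan([.587,-.020,.046],5.5)
```

```text
pos [ 0.5873 -0.0196  0.1205] yaw 5.5 q [-0.03  0.27 -0.11  1.2  -0.    1.44] | turn [-0.24 -0.03  0.04] shift after [-0.3 -0.4 74.5] rows>=1.8
```

Request:
play_rows --motion '[[[0,0,0,0,0,30,1],[0,0,0,0,0,25,1],[0,0,0,0,0,12,1],[0,0,0,0,0,6,1],[0,0,0,0,0,0,1],[0,0,0,0,0,0,1],[0,0,0,0,0,0,1],[0,0,0,0,0,0,1],[0,0,0,0,0,0,1],[0,0,0,0,0,0,1]]]'

```text
clock: 9.02
position: [0.5879, -0.0202, 0.051]
eef_rot: [0.672, 0.74, 0.0, 0.0]
force: [-0.0, -0.3, -1.2]
width: 0.0296
```

Still ~5 mm high; ease down.

Request:
play_rows --motion '[[[0,0,0,0,0,2,1],[0,0,0,0,0,2,1],[0,0,0,0,0,1,1],[0,0,0,0,0,0,1],[0,0,0,0,0,0,1],[0,0,0,0,0,0,1],[0,0,0,0,0,0,1],[0,0,0,0,0,0,1],[0,0,0,0,0,0,1],[0,0,0,0,0,0,1]]]'

```text
clock: 9.85
position: [0.5877, -0.02, 0.0465]
eef_rot: [0.672, 0.74, 0.0, 0.0]
force: [-3.4, 2.0, 6.6]
width: 0.0293
```

Request:
play_rows --motion '[[[0,0,0,0,0,0,-0.3],[0,0,0,0,0,0,-0.6],[0,0,0,0,0,0,-0.6],[0,0,0,0,0,0,-0.6],[0,0,0,0,0,-25,-0.6],[0,0,0,0,0,-35,-0.6],[0,0,0,0,0,-40,-1],[0,0,0,0,0,-20,-1],[0,0,0,0,0,0,-1],[0,0,0,0,0,0,-1]]]'

```text
clock: 10.68
position: [0.5884, -0.0202, 0.1667]
eef_rot: [0.672, 0.74, 0.001, 0.001]
force: [-0.5, 0.9, -1.6]
width: 0.0854
```

Run:
```python
from h import *
c=cam("wrist","w4.png")
for q in["cat_red","cat_yellow"]:
    print(q,[(round(d["p"],2),np.round(w(c,d["xyz"]),3).tolist()) for d in ctrl.pinpoint("wrist",q)][:3])
plan([.445,-.1575,.16],129)
```

```text
cat_red [(0.8, [0.446, -0.157, -0.0])]
cat_yellow [(0.88, [0.591, -0.02, 0.014])]
pos [ 0.5867 -0.0201  0.1636] yaw 5.5 q [-0.03  0.25 -0.03  1.29  0.    1.44] | turn [-0.15  0.06 56.49] shift after [-196.6   17.6    3.6] rows>=4.7
```

View pics/w4.png

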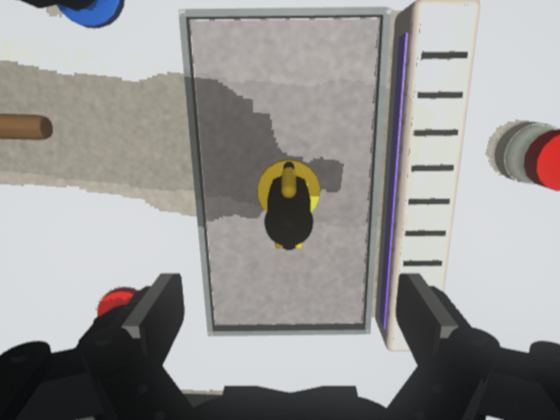

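Request:
play_rows --motion '[[[0,0,7.06,0,0,0,-1],[0,0,7.06,0,0,0,-1],[0,0,7.06,0,0,0,-1],[0,0,7.06,0,0,0,-1],[0,0,7.06,0,0,0,-1],[0,0,7.06,0,0,0,-1],[0,0,7.06,0,0,0,-1],[0,0,7.06,0,0,0,-1],[0,0,0,-39,3.5,0,-1],[0,0,0,-39,3.5,0,-1]]]'

```text
clock: 11.67
position: [0.5305, -0.0742, 0.1627]
eef_rot: [0.942, 0.335, -0.002, -0.001]
force: [0.1, -0.5, 0.2]
width: 0.0855
```

Request:
play_rows --motion '[[[0,0,0,-39,3.5,0,-1],[0,0,0,-39,3.5,0,-1],[0,0,0,-39,3.5,0,-1],[0,0,0,0,0,0,-1],[0,0,0,0,0,0,-1],[0,0,0,0,0,0,-1],[0,0,0,0,0,0,-1],[0,0,0,0,0,0,-1],[0,0,0,0,0,0,-1],[0,0,0,0,0,0,-1]]]'

```text
clock: 12.5
position: [0.4475, -0.1558, 0.165]
eef_rot: [0.942, 0.335, -0.0, -0.0]
force: [-0.3, 0.3, 0.5]
width: 0.0853
```

Run:
```python
from h import *
c=cam("wrist","w5.png")
for q in["cat_red"]:
    print(q,[(round(d["p"],2),np.round(w(c,d["xyz"]),3).tolist()) for d in ctrl.pinpoint("wrist",q)][:3])
plan([.445,-.1575,.031],129)
```

```text
cat_red [(0.64, [0.444, -0.156, 0.002])]
pos [ 0.4473 -0.156   0.1651] yaw -50.9 q [-0.34  0.04 -0.28  1.25 -0.    2.12] | turn [-0.01  0.01  0.07] shift after [ -2.7  -0.3 134.1] rows>=3.2
```

View pics/w5.png

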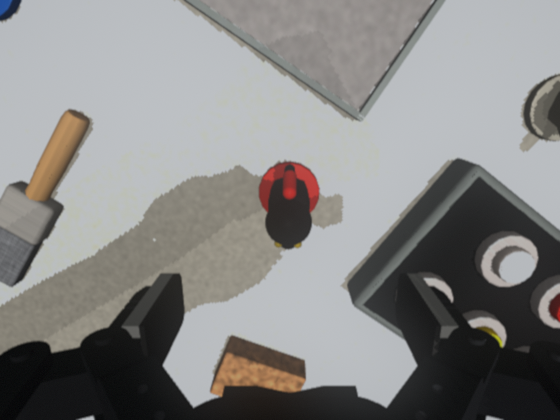

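Run:
```python
from h import *
c=cam("wrist");P=cloud(c);s=ctrl.state();M=R.from_quat(s["eef_rot"]).as_matrix()
L=(P-np.array([.445,-.1575,0]))@M
m=(abs(L[...,0])<45)&(P[...,2]>.025)&(P[...,2]<.075)&(abs(L[...,1])<.09)&(abs(L[...,0])<.05)
p=L[m]*1000
for a in range(-50,50,10):
    q=p[(p[:,0]>=a)&(p[:,0]<a+10)&(abs(p[:,1])>25)]
    if len(q): print(a,len(q),q[:,1].min().round(),[round(v) for v in q[q[:,1]>0][:,1][:0]], (q[q[:,1]>0][:,1].min() if (q[:,1]>0).any() else None))
```

```text
-50 256 77.0 [] 77.24479777256623
-40 98 85.0 [] 84.87197650279845
```

Clear. Descend and grip.

Request:
play_rows --motion '[[[0,0,0,-2.5,0,34,-1],[0,0,0,0,0,34,-1],[0,0,0,0,0,34,-1],[0,0,0,0,0,32,-1],[0,0,0,0,0,0,-1],[0,0,0,0,0,0,-1],[0,0,0,0,0,0,1],[0,0,0,0,0,0,1],[0,0,0,0,0,0,1],[0,0,0,0,0,0,1]]]'

```text
clock: 13.48
position: [0.4462, -0.1585, 0.0329]
eef_rot: [0.943, 0.334, 0.001, 0.001]
force: [-1.0, 0.4, -0.3]
width: 0.0384
```

Request:
play_rows --motion '[[[0,0,0,0,0,0,1],[0,0,0,0,0,0,1],[0,0,0,0,0,0,1],[0,0,0,0,0,0,1],[0,0,0,0,0,-30,1],[0,0,0,0,0,-30,1],[0,0,0,0,0,-30,1],[0,0,0,0,0,-10,1],[0,0,0,0,0,0,1],[0,0,0,0,0,0,1]]]'

```text
clock: 14.32
position: [0.4451, -0.1581, 0.1309]
eef_rot: [0.943, 0.334, 0.0, 0.0]
force: [1.4, 0.6, -2.0]
width: 0.0295
```

Run:
```python
from h import *
plan([.5945,-.098,.115],5.5)
```

```text
pos [ 0.4451 -0.1581  0.1309] yaw -51.0 q [-0.34  0.05 -0.35  1.18  0.    2.12] | turn [ 3.000e-02 -0.000e+00 -5.649e+01] shift after [ 45.5 154.5  15.9] rows>=3.9
```

Request:
play_rows --motion '[[[0,0,-7.06,0,0,0,1],[0,0,-7.06,0,0,0,1],[0,0,-7.06,0,0,0,1],[0,0,-7.06,0,0,0,1],[0,0,-7.06,0,0,0,1],[0,0,-7.06,0,0,0,1],[0,0,-7.06,0,0,0,1],[0,0,-7.06,0,0,0,1],[0,0,0,9.1,31,0,1],[0,0,0,9.1,31,0,1]]]'

```text
clock: 15.15
position: [0.5036, -0.1339, 0.1289]
eef_rot: [0.673, 0.74, -0.001, -0.002]
force: [-0.3, -0.5, -0.8]
width: 0.0296
```

Request:
play_rows --motion '[[[0,0,0,9.1,31,0,1],[0,0,0,9.1,31,0,1],[0,0,0,9.1,31,0,1],[0,0,0,0,0,0,1],[0,0,0,0,0,30,1],[0,0,0,0,0,25,1],[0,0,0,0,0,15,1],[0,0,0,0,0,7,1],[0,0,0,0,0,0,1],[0,0,0,0,0,0,1]]]'

```text
clock: 15.98
position: [0.5942, -0.098, 0.0535]
eef_rot: [0.672, 0.74, -0.001, -0.001]
force: [-0.9, -0.7, -1.8]
width: 0.0298
```

Run:
```python
from h import *
plan([.5945,-.098,.0455],5.5)
```

```text
pos [ 0.5942 -0.098   0.0535] yaw 5.5 q [-0.16  0.33 -0.18  1.06 -0.    1.31] | turn [-0.1  -0.02 -0.02] shift after [-0.1  0.3  8. ] rows>=0.2
```

Request:
play_rows --motion '[[[0,0,0,0,0,3,1],[0,0,0,0,0,3,1],[0,0,0,0,0,2,1],[0,0,0,0,0,0,1],[0,0,0,0,0,0,1],[0,0,0,0,0,0,1],[0,0,0,0,0,0,1],[0,0,0,0,0,0,1],[0,0,0,0,0,0,1],[0,0,0,0,0,0,1]]]'

```text
clock: 16.82
position: [0.595, -0.0979, 0.0463]
eef_rot: [0.672, 0.74, 0.0, 0.0]
force: [0.1, 0.4, -0.8]
width: 0.0296
```

Request:
play_rows --motion '[[[0,0,0,0,0,1,1],[0,0,0,0,0,1,1],[0,0,0,0,0,0,1],[0,0,0,0,0,0,1],[0,0,0,0,0,0,1],[0,0,0,0,0,0,1],[0,0,0,0,0,0,1],[0,0,0,0,0,0,1],[0,0,0,0,0,0,1],[0,0,0,0,0,0,1]]]'

```text
clock: 17.65
position: [0.5951, -0.098, 0.0447]
eef_rot: [0.672, 0.74, 0.0, 0.0]
force: [-1.8, 0.8, 5.8]
width: 0.0298
```

Request:
play_rows --motion '[[[0,0,0,0,0,0,-0.3],[0,0,0,0,0,0,-0.6],[0,0,0,0,0,0,-0.6],[0,0,0,0,0,0,-0.6],[0,0,0,0,0,-25,-0.6],[0,0,0,0,0,-35,-0.6],[0,0,0,0,0,-40,-1],[0,0,0,0,0,-25,-1],[0,0,0,0,0,0,-1],[0,0,0,0,0,0,-1]]]'

```text
clock: 18.48
position: [0.5961, -0.0981, 0.1711]
eef_rot: [0.672, 0.74, 0.001, 0.002]
force: [0.1, 0.3, -0.5]
width: 0.0853
```

Run:
```python
from h import *
for n in("wrist","scene"):
  c=cam(n,f"{n}6.png")
  for q in["cat_red","cat_yellow","cat_blue"]:
    print(q,[(round(d["p"],2),np.round(w(c,d["xyz"]),3).tolist()) for d in ctrl.pinpoint(n,q)][:3])
plan([.427,.117,.17],133)
```

```text
cat_red [(0.64, [0.596, -0.098, 0.013])]
cat_yellow [(0.87, [0.591, -0.018, 0.012])]
cat_blue []
cat_red [(0.74, [0.596, -0.103, 0.009])]
cat_yellow [(0.68, [0.591, -0.021, 0.012]), (0.47, [0.456, 0.36, 0.01])]
cat_blue [(0.66, [0.425, 0.117, -0.001])]
pos [ 0.5945 -0.0978  0.1683] yaw 5.5 q [-0.16  0.28  0.01  1.31  0.    1.31] | turn [-1.000e-01  2.000e-02  5.249e+01] shift after [  24.  -271.4   -1.7] rows>=6.5
```

View pics/scene6.png

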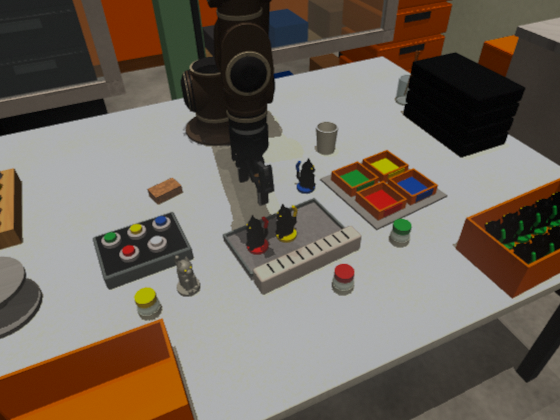

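Red and yellow stand on the bed (scene px (257,235) and (287,222)). Now the blue cat.

Request:
play_rows --motion '[[[0,0,6.56,0,0,0,-1],[0,0,6.56,0,0,0,-1],[0,0,6.56,0,0,0,-1],[0,0,6.56,0,0,0,-1],[0,0,6.56,0,0,0,-1],[0,0,6.56,0,0,0,-1],[0,0,6.56,0,0,0,-1],[0,0,6.56,0,0,0,-1],[0,0,0,3,-34,0,-1],[0,0,0,3,-34,0,-1]]]'

```text
clock: 19.72
position: [0.5528, -0.0444, 0.1681]
eef_rot: [0.931, 0.365, -0.001, -0.0]
force: [-0.2, 0.7, 0.6]
width: 0.0856
```

Request:
play_rows --motion '[[[0,0,0,3,-34,0,-1],[0,0,0,3,-34,0,-1],[0,0,0,3,-34,0,-1],[0,0,0,3,-34,0,-1],[0,0,0,3,-34,0,-1],[0,0,0,3,-34,0,-1],[0,0,0,0,0,0,-1],[0,0,0,0,0,0,-1],[0,0,0,0,0,0,-1],[0,0,0,0,0,0,-1]]]'

```text
clock: 20.55
position: [0.4276, 0.1168, 0.1692]
eef_rot: [0.931, 0.366, 0.0, 0.0]
force: [-0.3, -0.9, -0.2]
width: 0.0854
```

Run:
```python
from h import *
c=cam("wrist","w7.png")
for q in["cat_blue"]:
    print(q,[(round(d["p"],2),np.round(w(c,d["xyz"]),3).tolist()) for d in ctrl.pinpoint("wrist",q)][:3])
plan([.427,.117,.031],133)
```

```text
cat_blue [(0.81, [0.425, 0.114, -0.001])]
pos [0.4276 0.1166 0.1691] yaw -47.1 q [ 0.27 -0.02 -0.33  1.26 -0.    2.66] | turn [-0.    0.02 -0.09] shift after [-1.000e-01 -7.000e-01  1.381e+02] rows>=3.3
```

View pics/w7.png

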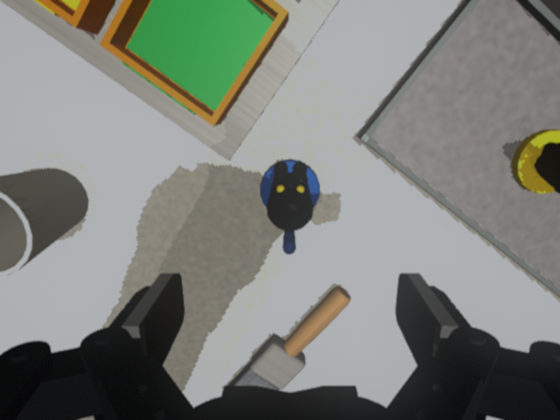

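Request:
play_rows --motion '[[[0,0,0,0,0,36,-1],[0,0,0,0,0,36,-1],[0,0,0,0,0,34,-1],[0,0,0,0,0,32,-1],[0,0,0,0,0,0,-1],[0,0,0,0,0,0,-1],[0,0,0,0,0,0,1],[0,0,0,0,0,0,1],[0,0,0,0,0,0,1],[0,0,0,0,0,0,1]]]'

```text
clock: 21.48
position: [0.4282, 0.1176, 0.0329]
eef_rot: [0.93, 0.367, 0.001, 0.0]
force: [-0.5, 0.0, -0.2]
width: 0.0388
```

Request:
play_rows --motion '[[[0,0,0,0,0,0,1],[0,0,0,0,0,0,1],[0,0,0,0,0,0,1],[0,0,0,0,0,0,1],[0,0,0,0,0,-30,1],[0,0,0,0,0,-30,1],[0,0,0,0,0,-30,1],[0,0,0,0,0,-10,1],[0,0,0,0,0,0,1],[0,0,0,0,0,0,1]]]'

```text
clock: 22.32
position: [0.427, 0.1174, 0.1308]
eef_rot: [0.93, 0.367, 0.0, 0.0]
force: [-1.1, 0.2, -0.9]
width: 0.0295
```

Run:
```python
from h import *
plan([.5795,.058,.115],5.5)
```

```text
pos [0.427  0.1174 0.1308] yaw -47.0 q [ 0.27 -0.01 -0.4   1.17 -0.    2.66] | turn [ 2.000e-02 -1.000e-02 -5.249e+01] shift after [-73.7 146.1  15.8] rows>=3.9
```

Request:
play_rows --motion '[[[0,0,-6.56,0,0,0,1],[0,0,-6.56,0,0,0,1],[0,0,-6.56,0,0,0,1],[0,0,-6.56,0,0,0,1],[0,0,-6.56,0,0,0,1],[0,0,-6.56,0,0,0,1],[0,0,-6.56,0,0,0,1],[0,0,-6.56,0,0,0,1],[0,0,0,-13.4,29.3,0,1],[0,0,0,-13.4,29.3,0,1]]]'

```text
clock: 23.15
position: [0.4864, 0.0962, 0.129]
eef_rot: [0.672, 0.741, -0.001, -0.001]
force: [0.6, 0.7, -0.7]
width: 0.0297
```

Request:
play_rows --motion '[[[0,0,0,-13.4,29.3,0,1],[0,0,0,-13.4,29.3,0,1],[0,0,0,-13.4,29.3,0,1],[0,0,0,0,0,0,1],[0,0,0,0,0,30,1],[0,0,0,0,0,25,1],[0,0,0,0,0,15,1],[0,0,0,0,0,10,1],[0,0,0,0,0,2,1],[0,0,0,0,0,0,1]]]'

```text
clock: 23.98
position: [0.578, 0.0647, 0.0479]
eef_rot: [0.672, 0.74, -0.001, -0.001]
force: [-0.3, -0.1, -0.5]
width: 0.0292
```

Run:
```python
from h import *
plan([.579,.065,.0447],5.5)
```

```text
pos [0.578  0.0647 0.0479] yaw 5.5 q [ 0.11  0.29 -0.24  1.04  0.    1.59] | turn [-0.16  0.   -0.  ] shift after [0.2 1.  3.2] rows>=0.1
```

Request:
play_rows --motion '[[[0,0,0,0,0,2,1],[0,0,0,0,0,1,1],[0,0,0,0,0,0,1],[0,0,0,0,0,0,1],[0,0,0,0,0,0,1],[0,0,0,0,0,0,1],[0,0,0,0,0,0,1],[0,0,0,0,0,0,1],[0,0,0,0,0,0,1],[0,0,0,0,0,0,1]]]'

```text
clock: 24.82
position: [0.5792, 0.0647, 0.0463]
eef_rot: [0.672, 0.74, 0.0, 0.0]
force: [1.0, 0.1, -1.7]
width: 0.0296
```

Request:
play_rows --motion '[[[0,0,0,0,0,1,1],[0,0,0,0,0,1,1],[0,0,0,0,0,0,1],[0,0,0,0,0,0,1],[0,0,0,0,0,0,1],[0,0,0,0,0,0,1],[0,0,0,0,0,0,1],[0,0,0,0,0,0,1],[0,0,0,0,0,0,1],[0,0,0,0,0,0,1]]]'

```text
clock: 25.65
position: [0.5794, 0.0646, 0.0446]
eef_rot: [0.672, 0.74, 0.0, 0.0]
force: [-2.1, -1.6, 4.9]
width: 0.0295
```

Request:
play_rows --motion '[[[0,0,0,0,0,0,-0.3],[0,0,0,0,0,0,-0.6],[0,0,0,0,0,0,-0.6],[0,0,0,0,0,0,-0.6],[0,0,0,0,0,-25,-0.6],[0,0,0,0,0,-35,-0.6],[0,0,0,0,0,-40,-1],[0,0,0,0,0,-25,-1],[0,0,0,0,0,0,-1],[0,0,0,0,0,0,-1]]]'

```text
clock: 26.48
position: [0.5804, 0.0648, 0.1711]
eef_rot: [0.672, 0.74, 0.001, 0.001]
force: [-0.1, -0.1, 0.5]
width: 0.0856
```

Run:
```python
from h import *
for n in("scene",):
  c=cam(n,f"{n}7.png")
  for q in["cat_red","cat_yellow","cat_blue"]:
    print(q,[(round(d["p"],2),np.round(w(c,d["xyz"]),3).tolist()) for d in ctrl.pinpoint(n,q)][:3])
c=cam("top","top7.png")
P=cloud(c);H=cv2.cvtColor(c["color"],cv2.COLOR_RGB2HSV)
for n,xy in dict(white=(.517,-.315),red=(.521,-.379),blue=(.455,-.291),yellow=(.452,-.353),green=(.458,-.411)).items():
    m=(np.hypot(P[...,0]-xy[0],P[...,1]-xy[1])<.025)&(P[...,2]>.057)&(P[...,2]<.07)
    p=P[m];print(n,len(p),np.round(p.mean(0),4),np.round((p.min(0)+p.max(0))/2,4))
plan([.517,-.315,.17],0)
```

```text
cat_red [(0.89, [0.596, -0.102, 0.013])]
cat_yellow [(0.9, [0.59, -0.02, 0.015])]
cat_blue [(0.91, [0.577, 0.064, 0.012]), (0.34, [0.589, -0.02, 0.012])]
white 84 [ 0.5166 -0.3147  0.0625] [ 0.5157 -0.315   0.0635]
red 95 [ 0.5209 -0.379   0.0624] [ 0.5216 -0.3803  0.0635]
blue 93 [ 0.4519 -0.2899  0.0621] [ 0.4524 -0.2903  0.0631]
yellow 86 [ 0.4561 -0.3499  0.0629] [ 0.4554 -0.3495  0.0634]
green 91 [ 0.4585 -0.4093  0.0624] [ 0.4544 -0.4088  0.0633]
pos [0.5783 0.0646 0.1676] yaw 5.5 q [ 0.11  0.24 -0.04  1.29  0.    1.59] | turn [-0.17  0.01  5.49] shift after [-379.6  -61.3   -2.4] rows>=9.2
```

View pics/scene7.png

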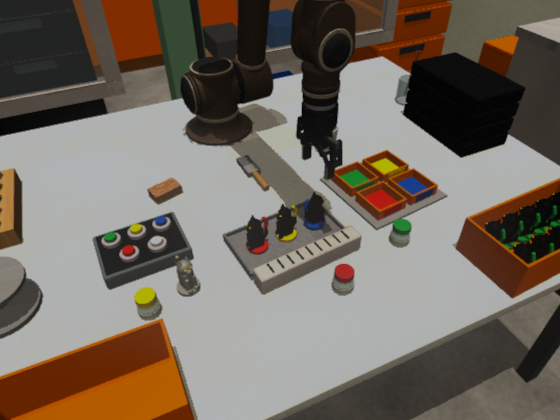

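Request:
play_rows --motion '[[[0,0,5.5,0,0,0,1],[0,0,0,-38,-6.1,0,1],[0,0,0,-38,-6.1,0,1],[0,0,0,-38,-6.1,0,1],[0,0,0,-38,-6.1,0,1],[0,0,0,-38,-6.1,0,1],[0,0,0,-38,-6.1,0,1],[0,0,0,-38,-6.1,0,1],[0,0,0,-38,-6.1,0,1],[0,0,0,-38,-6.1,0,1]]]'

```text
clock: 27.57
position: [0.5231, -0.2789, 0.1682]
eef_rot: [0.707, 0.707, -0.0, -0.001]
force: [0.8, 0.1, -0.2]
width: -0.0002
```

Request:
play_rows --motion '[[[0,0,0,-38,-6.1,0,1],[0,0,0,0,0,35,1],[0,0,0,0,0,30,1],[0,0,0,0,0,15,1],[0,0,0,0,0,0,1],[0,0,0,0,0,0,1],[0,0,0,0,0,0,1],[0,0,0,0,0,0,1],[0,0,0,0,0,0,1],[0,0,0,0,0,0,1]]]'

```text
clock: 28.4
position: [0.5188, -0.3155, 0.0906]
eef_rot: [0.707, 0.707, 0.0, 0.001]
force: [-0.3, 0.1, -0.3]
width: 0.0004
```

Run:
```python
from h import *
plan([.5166,-.315,.056],0)
c=cam("wrist","w8.png")
for q in["white","blue","green","yellow","red"]:
    print(q,[(round(d["p"],2),np.round(w(c,d["xyz"]),3).tolist()) for d in ctrl.pinpoint("wrist",f"key_{q}_top")][:2])
c=cam("scene","scene8.png")
for q in["cat_red","cat_yellow","cat_blue"]:
    print(q,[(round(d["p"],2),np.round(w(c,d["xyz"]),3).tolist()) for d in ctrl.pinpoint("scene",q)][:1])
```

```text
pos [ 0.5188 -0.3155  0.0906] yaw 0.0 q [-0.55  0.31 -0.12  1.14 -0.    1.02] | turn [0.1  0.07 0.01] shift after [ 0.5 -2.2 34.6] rows>=0.8
white [(0.69, [0.519, -0.311, 0.062]), (0.28, [0.663, -0.367, -0.0])]
blue [(0.83, [0.454, -0.293, 0.064])]
green []
yellow [(0.73, [0.457, -0.351, 0.062])]
red [(0.67, [0.517, -0.382, 0.062])]
cat_red [(0.66, [0.595, -0.104, 0.01])]
cat_yellow [(0.58, [0.587, -0.021, 0.014])]
cat_blue [(0.71, [0.578, 0.063, 0.015])]
```

View pics/w8.png

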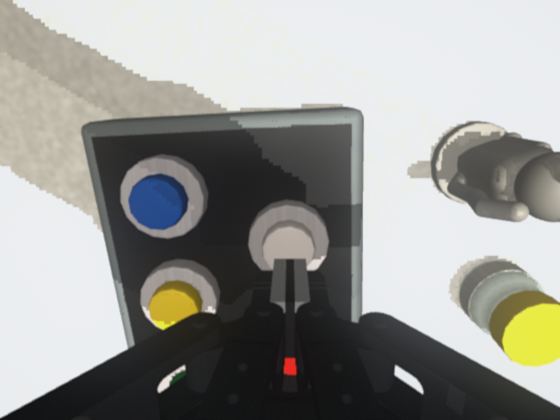

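View pics/scene8.png

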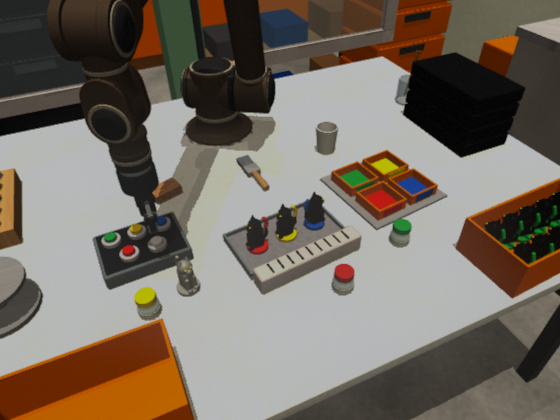

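Request:
play_rows --motion '[[[0,0,0,0,-1.5,20,1],[0,0,0,0,0,8,1],[0,0,0,0,0,3,1],[0,0,0,0,0,2,1],[0,0,0,0,0,2,1],[0,0,0,0,0,1,1],[0,0,0,0,0,1,1],[0,0,0,0,0,0,1],[0,0,0,0,0,0,1],[0,0,0,0,0,0,1]]]'

```text
clock: 29.73
position: [0.5162, -0.3152, 0.0558]
eef_rot: [0.707, 0.707, 0.0, 0.001]
force: [-8.1, 4.8, 20.0]
width: 0.0003
```

Request:
play_rows --motion '[[[0,0,0,0,0,-10,1],[0,0,0,0,0,-25,1],[0,0,0,0,0,0,1],[0,0,0,12,-32,0,1],[0,0,0,12,-32,0,1],[0,0,0,0,0,0,1],[0,0,0,0,0,0,1],[0,0,0,0,0,0,1],[0,0,0,0,0,0,1],[0,0,0,0,0,0,1]]]'

```text
clock: 30.57
position: [0.4537, -0.2918, 0.0875]
eef_rot: [0.707, 0.707, 0.0, 0.0]
force: [-0.6, -0.6, -0.1]
width: 0.0002
```

Run:
```python
from h import *
plan([.453,-.291,.0545],0)
c=cam("wrist","w9.png")
```

```text
pos [ 0.4537 -0.2918  0.0875] yaw 0.0 q [-0.57  0.19 -0.28  1.1   0.    1.  ] | turn [0.04 0.02 0.  ] shift after [ 0.8 -0.7 33. ] rows>=0.8
```

View pics/w9.png

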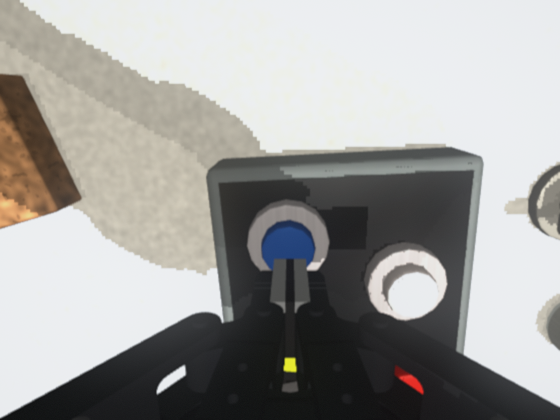

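Request:
play_rows --motion '[[[0,0,0,0,0,20,1],[0,0,0,0,0,6,1],[0,0,0,0,0,3,1],[0,0,0,0,0,2,1],[0,0,0,0,0,2,1],[0,0,0,0,0,1,1],[0,0,0,0,0,1,1],[0,0,0,0,0,0,1],[0,0,0,0,0,0,1],[0,0,0,0,0,0,1]]]'

```text
clock: 31.45
position: [0.4529, -0.2913, 0.0557]
eef_rot: [0.707, 0.707, 0.0, 0.001]
force: [-6.9, 5.4, 22.6]
width: -0.0003
```

Request:
play_rows --motion '[[[0,0,0,0,0,-10,1],[0,0,0,0,0,-27,1],[0,0,0,0,0,0,1],[0,0,0,-39.5,1.5,0,1],[0,0,0,-39.5,1.5,0,1],[0,0,0,-39.5,1.5,0,1],[0,0,0,0,0,0,1],[0,0,0,0,0,0,1],[0,0,0,0,0,0,1],[0,0,0,0,0,0,1]]]'

```text
clock: 32.28
position: [0.457, -0.4089, 0.0893]
eef_rot: [0.707, 0.707, 0.0, -0.0]
force: [0.2, 0.1, 0.2]
width: 0.0
```

Run:
```python
from h import *
plan([.458,-.410,.0545],0)
c=cam("wrist","w10.png")
```

```text
pos [ 0.457  -0.4089  0.0893] yaw 0.0 q [-0.73  0.33 -0.1   1.15  0.    0.84] | turn [-0.02 -0.04  0.02] shift after [-1.1  1.  34.8] rows>=0.8
```

View pics/w10.png

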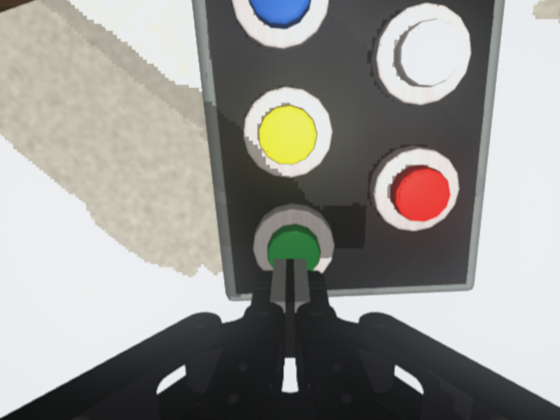

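Request:
play_rows --motion '[[[0,0,0,-1,1,20,1],[0,0,0,0,0,8,1],[0,0,0,0,0,3,1],[0,0,0,0,0,2,1],[0,0,0,0,0,2,1],[0,0,0,0,0,1,1],[0,0,0,0,0,1,1],[0,0,0,0,0,0,1],[0,0,0,0,0,0,1],[0,0,0,0,0,0,1]]]'

```text
clock: 33.17
position: [0.4581, -0.4097, 0.0558]
eef_rot: [0.707, 0.707, 0.001, 0.0]
force: [-5.6, 9.2, 20.2]
width: -0.0003
```

Yellow is at about (0.456,-0.350).

Request:
play_rows --motion '[[[0,0,0,0,0,-10,1],[0,0,0,0,0,-27,1],[0,0,0,0,0,0,1],[0,0,0,30,-1,0,1],[0,0,0,30,-1,0,1],[0,0,0,0,0,0,1],[0,0,0,0,0,0,1],[0,0,0,0,0,0,1],[0,0,0,0,0,0,1],[0,0,0,0,0,0,1]]]'

```text
clock: 34.0
position: [0.4563, -0.3517, 0.0893]
eef_rot: [0.707, 0.707, -0.0, 0.0]
force: [-0.2, -0.5, -0.0]
width: 0.0
```

Run:
```python
from h import *
plan([.456,-.350,.0545],0)
c=cam("wrist","w11.png")
```

```text
pos [ 0.4563 -0.3517  0.0893] yaw -0.1 q [-0.66  0.26 -0.19  1.12 -0.    0.92] | turn [ 0.01  0.02 -0.06] shift after [ 1.7 -0.3 34.8] rows>=0.8
```

View pics/w11.png

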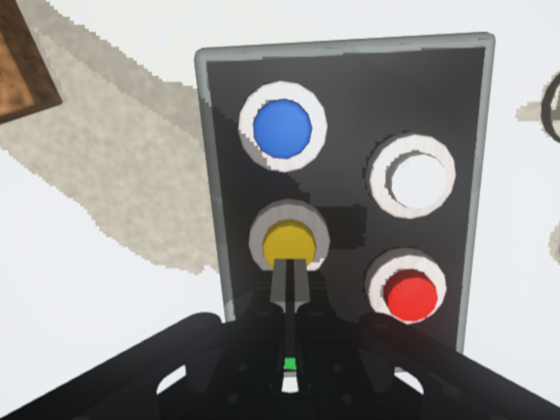

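Request:
play_rows --motion '[[[0,0,0,1.5,0,20,1],[0,0,0,0,0,8,1],[0,0,0,0,0,3,1],[0,0,0,0,0,2,1],[0,0,0,0,0,2,1],[0,0,0,0,0,1,1],[0,0,0,0,0,1,1],[0,0,0,0,0,0,1],[0,0,0,0,0,0,1],[0,0,0,0,0,0,1]]]'

```text
clock: 34.88
position: [0.4558, -0.3495, 0.0558]
eef_rot: [0.707, 0.707, -0.0, 0.001]
force: [-8.5, 5.6, 21.8]
width: 0.0003
```

Request:
play_rows --motion '[[[0,0,0,0,0,-10,1],[0,0,0,0,0,-30,1],[0,0,0,0,0,-40,1],[0,0,0,0,0,-35,1],[0,0,0,0,0,0,1],[0,0,0,0,0,0,-1],[0,0,0,0,0,0,-1],[0,0,0,0,0,0,-1],[0,0,0,0,0,0,-1],[0,0,0,0,0,0,-1]]]'

```text
clock: 35.72
position: [0.4555, -0.3489, 0.1659]
eef_rot: [0.707, 0.707, -0.0, -0.001]
force: [-0.1, -0.4, 1.2]
width: 0.0605
```

Run:
```python
from h import *
for n in ("scene","top"):
  c=cam(n,n+"12.png")
  for q in["cat_red","cat_yellow","cat_blue"]:
    print(q,[(round(d["p"],2),np.round(w(c,d["xyz"]),3).tolist()) for d in ctrl.pinpoint(n,q)][:1])
plan([.595,-.099,.17],5.5)
```

```text
cat_red [(0.71, [0.595, -0.102, 0.011])]
cat_yellow [(0.71, [0.59, -0.02, 0.012])]
cat_blue [(0.66, [0.575, 0.063, 0.012])]
cat_red [(0.75, [0.596, -0.098, 0.014])]
cat_yellow [(0.52, [0.585, -0.017, 0.013])]
cat_blue [(0.73, [0.582, 0.061, 0.016])]
pos [ 0.4561 -0.3493  0.1672] yaw -0.0 q [-0.65  0.23 -0.06  1.29 -0.    0.92] | turn [-0.   -0.   -5.51] shift after [235.9 162.2  -2.8] rows>=6.9
```

View pics/scene12.png

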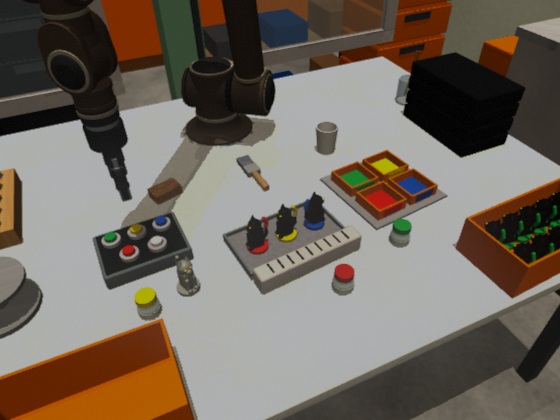

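Request:
play_rows --motion '[[[0,0,-5.5,0,0,0,-1],[0,0,0,36.4,14.7,0,-1],[0,0,0,36.4,14.7,0,-1],[0,0,0,36.4,14.7,0,-1],[0,0,0,36.4,14.7,0,-1],[0,0,0,36.4,14.7,0,-1],[0,0,0,36.4,14.7,0,-1],[0,0,0,36.4,14.7,0,-1],[0,0,0,36.4,14.7,0,-1],[0,0,0,36.4,14.7,0,-1]]]'

```text
clock: 36.95
position: [0.5568, -0.0086, 0.1676]
eef_rot: [0.672, 0.74, 0.0, 0.0]
force: [0.3, 0.2, -0.2]
width: 0.0854
```

Request:
play_rows --motion '[[[0,0,0,36.4,14.7,0,-1],[0,0,0,36.4,14.7,0,-1],[0,0,0,0,0,0,-1],[0,0,0,0,0,0,-1],[0,0,0,0,0,0,-1],[0,0,0,0,0,0,-1],[0,0,0,0,0,0,-1],[0,0,0,0,0,0,-1],[0,0,0,0,0,0,-1],[0,0,0,0,0,0,-1]]]'

```text
clock: 37.78
position: [0.5787, 0.064, 0.1675]
eef_rot: [0.673, 0.74, 0.0, 0.0]
force: [-0.6, 0.3, -0.2]
width: 0.0852
```

Run:
```python
from h import *
plan([.579,.0645,.0447],5.5)
c=cam("wrist","w13.png")
for q in["cat_red","cat_yellow","cat_blue"]:
    print(q,[(round(d["p"],2),np.round(w(c,d["xyz"]),3).tolist()) for d in ctrl.pinpoint("wrist",q)][:1])
```

```text
pos [0.5787 0.064  0.1675] yaw 5.4 q [ 0.11  0.24 -0.04  1.29  0.    1.59] | turn [ 0.01 -0.   -0.08] shift after [  0.5   0.3 122.8] rows>=2.9
cat_red [(0.81, [0.595, -0.098, 0.014])]
cat_yellow [(0.8, [0.588, -0.016, 0.015])]
cat_blue [(0.65, [0.577, 0.061, 0.009])]
```

View pics/w13.png

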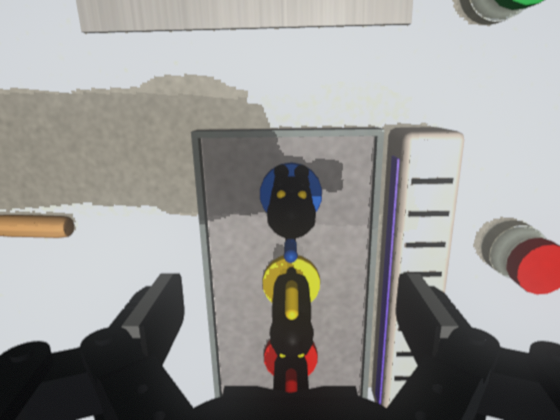

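Request:
play_rows --motion '[[[0,0,0,0,0,36,-1],[0,0,0,0,0,36,-1],[0,0,0,0,0,30,-1],[0,0,0,0,0,20,-1],[0,0,0,0,0,0,-1],[0,0,0,0,0,0,-1],[0,0,0,0,0,0,1],[0,0,0,0,0,0,1],[0,0,0,0,0,0,1],[0,0,0,0,0,0,1]]]'

```text
clock: 38.82
position: [0.5797, 0.0648, 0.0468]
eef_rot: [0.672, 0.74, 0.001, 0.001]
force: [0.2, -0.6, -0.5]
width: 0.0388
```

Request:
play_rows --motion '[[[0,0,0,0,0,0,1],[0,0,0,0,0,0,1],[0,0,0,0,0,0,1],[0,0,0,0,0,0,1],[0,0,0,0,0,-30,1],[0,0,0,0,0,-35,1],[0,0,0,0,0,-35,1],[0,0,0,0,0,-25,1],[0,0,0,0,0,0,1],[0,0,0,0,0,0,1]]]'

```text
clock: 39.65
position: [0.5797, 0.0648, 0.1717]
eef_rot: [0.672, 0.74, 0.001, 0.001]
force: [-0.3, 0.5, -2.1]
width: 0.0298
```

Run:
```python
from h import *
plan([.569,.373,.16],5.5)
c=cam("wrist","w14.png")
```

```text
pos [0.5797 0.0648 0.1717] yaw 5.5 q [ 0.11  0.24 -0.03  1.3  -0.    1.59] | turn [ 0.18 -0.   -0.01] shift after [307.8  18.9  11.7] rows>=7.4
```

View pics/w14.png

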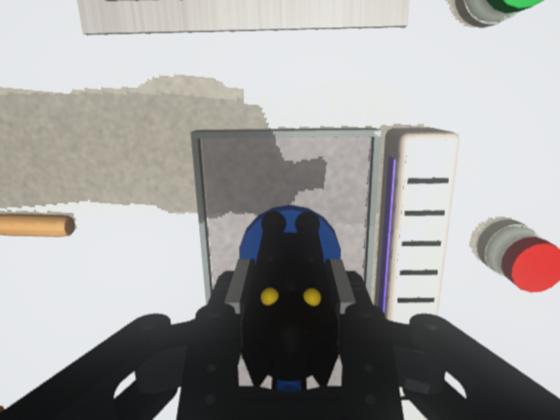

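Request:
play_rows --motion '[[[0,0,0,38.5,2.35,0,1],[0,0,0,38.5,2.35,0,1],[0,0,0,38.5,2.35,0,1],[0,0,0,38.5,2.35,0,1],[0,0,0,38.5,2.35,0,1],[0,0,0,38.5,2.35,0,1],[0,0,0,38.5,2.35,0,1],[0,0,0,38.5,2.35,0,1],[0,0,0,0,0,0,1],[0,0,0,0,0,0,1]]]'

```text
clock: 40.53
position: [0.5665, 0.3747, 0.1667]
eef_rot: [0.671, 0.741, -0.002, -0.001]
force: [-0.2, 0.1, -1.9]
width: 0.0297
```

Run:
```python
from h import *
plan([.569,.373,.0445],5.5)
c=cam("wrist","w15.png")
P=cloud(c);H=cv2.cvtColor(c["color"],cv2.COLOR_RGB2HSV)
m=(H[...,0]>5)&(H[...,0]<14)&(H[...,1]>180)&(P[...,2]>.031)&(P[...,2]<.041)&(c["range_z"]>.1)
s=ctrl.state();M=R.from_quat(s["eef_rot"]).as_matrix();L=(P-s["position"])@M*1000
p=L[m];print(len(p),np.percentile(p[:,:2],[0,5,50,95,100],axis=0).round())
```

```text
pos [0.5665 0.3747 0.1667] yaw 5.7 q [ 0.58  0.43  0.23  1.37 -0.    2.06] | turn [-0.25  0.14  0.19] shift after [ -1.9   2.3 122.2] rows>=2.9
2886 [[-153. -159.]
 [ -66. -157.]
 [  17. -101.]
 [  45.  -41.]
 [  46.   45.]]
```

View pics/w15.png

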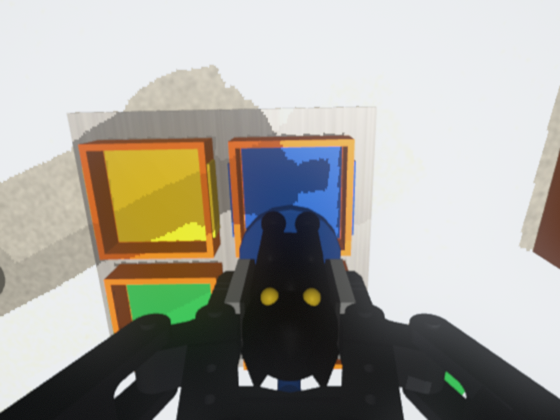

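Request:
play_rows --motion '[[[0,0,0,-1,1,35,1],[0,0,0,0,0,35,1],[0,0,0,0,0,25,1],[0,0,0,0,0,15,1],[0,0,0,0,0,8,1],[0,0,0,0,0,0,1],[0,0,0,0,0,0,1],[0,0,0,0,0,0,1],[0,0,0,0,0,0,1],[0,0,0,0,0,0,1]]]'

```text
clock: 41.42
position: [0.5699, 0.3726, 0.0538]
eef_rot: [0.672, 0.74, 0.001, 0.0]
force: [0.3, -0.6, -0.2]
width: 0.0299
```

Request:
play_rows --motion '[[[0,0,0,0,0,3,1],[0,0,0,0,0,3,1],[0,0,0,0,0,2,1],[0,0,0,0,0,1,1],[0,0,0,0,0,1,1],[0,0,0,0,0,0,1],[0,0,0,0,0,0,1],[0,0,0,0,0,0,1],[0,0,0,0,0,0,1],[0,0,0,0,0,0,1]]]'

```text
clock: 42.25
position: [0.5694, 0.3725, 0.0455]
eef_rot: [0.672, 0.74, 0.001, 0.0]
force: [-6.0, -3.5, 16.3]
width: 0.0302
```

Request:
play_rows --motion '[[[0,0,0,0,0,-2,1],[0,0,0,0,0,0,1],[0,0,0,0,0,0,-0.3],[0,0,0,0,0,0,-0.5],[0,0,0,0,0,0,-0.5],[0,0,0,0,0,0,-0.5],[0,0,0,0,0,-25,-0.5],[0,0,0,0,0,-35,-0.5],[0,0,0,0,0,-40,-1],[0,0,0,0,0,-25,-1]]]'

```text
clock: 43.08
position: [0.5696, 0.3725, 0.1728]
eef_rot: [0.672, 0.74, 0.001, 0.0]
force: [1.5, -0.3, 1.3]
width: 0.0849
```

Run:
```python
from h import *
c=cam("wrist","w16.png")
c=cam("scene")
for n in("wrist","scene"):
 c=cam(n)
 for q in["cat_red","cat_yellow","cat_blue"]:
    print(n,q,[(round(d["p"],2),np.round(w(c,d["xyz"]),3).tolist()) for d in ctrl.pinpoint(n,q)][:1])
plan([.588,-.020,.17],5.5)
```

```text
wrist cat_red []
wrist cat_yellow []
wrist cat_blue [(0.64, [0.568, 0.368, 0.011])]
scene cat_red [(0.93, [0.617, -0.076, 0.013])]
scene cat_yellow [(0.89, [0.589, -0.02, 0.016])]
scene cat_blue [(0.66, [0.567, 0.374, 0.012])]
pos [0.5686 0.3719 0.1677] yaw 5.5 q [ 0.58  0.43  0.23  1.37 -0.    2.05] | turn [-0.13  0.07 -0.01] shift after [-391.9  -18.3   -2.3] rows>=9.4
```

View pics/w16.png

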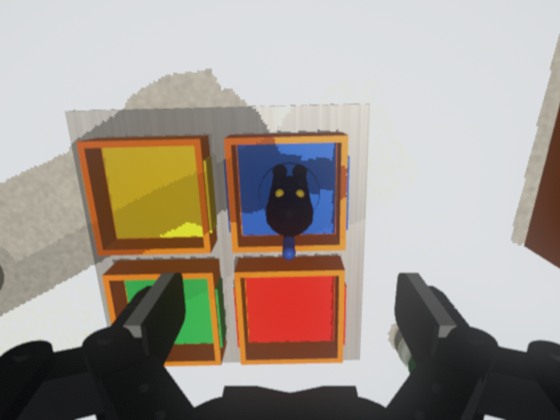

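Request:
play_rows --motion '[[[0,0,0,-38.5,-1.8,-3,-1],[0,0,0,-38.5,-1.8,-3,-1],[0,0,0,-38.5,-1.8,-3,-1],[0,0,0,-38.5,-1.8,-3,-1],[0,0,0,-38.5,-1.8,-3,-1],[0,0,0,-38.5,-1.8,-3,-1],[0,0,0,-38.5,-1.8,-3,-1],[0,0,0,-38.5,-1.8,-3,-1],[0,0,0,-38.5,-1.8,-3,-1],[0,0,0,-38.5,-1.8,-3,-1]]]'

```text
clock: 44.42
position: [0.5875, -0.0146, 0.199]
eef_rot: [0.672, 0.74, -0.0, -0.0]
force: [0.8, 0.7, 0.1]
width: 0.0856
```

Request:
play_rows --motion '[[[0,0,0,-6,0,0,-1],[0,0,0,0,0,0,-1],[0,0,0,0,0,0,-1],[0,0,0,0,0,0,-1],[0,0,0,0,0,0,-1],[0,0,0,0,0,0,-1],[0,0,0,0,0,0,-1],[0,0,0,0,0,0,-1],[0,0,0,0,0,0,-1],[0,0,0,0,0,0,-1]]]'

```text
clock: 45.25
position: [0.5886, -0.0185, 0.1993]
eef_rot: [0.672, 0.74, -0.0, 0.0]
force: [0.3, -1.1, -0.1]
width: 0.0856
```

Run:
```python
from h import *
c=cam("wrist","w17.png")
for q in["cat_red","cat_yellow"]:
    print(q,[(round(d["p"],2),np.round(w(c,d["xyz"]),3).tolist()) for d in ctrl.pinpoint("wrist",q)][:1])
plan([.588,-.020,.0447],5.5)
c=cam("scene","s17.png")
cv2.imwrite("pics/s17c.png",cv2.resize(c["color"][180:290,200:380,::-1],None,fx=4,fy=4,interpolation=cv2.INTER_CUBIC))
```

```text
cat_red [(0.89, [0.608, -0.075, 0.012])]
cat_yellow [(0.67, [0.59, -0.016, 0.012])]
pos [ 0.5886 -0.0187  0.1993] yaw 5.5 q [-0.03  0.25  0.04  1.36  0.    1.44] | turn [ 0.   -0.   -0.01] shift after [ -1.2  -0.7 154.6] rows>=3.7
```

View pics/w17.png

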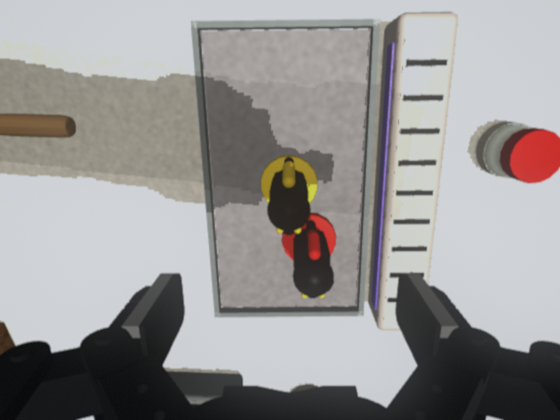

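View pics/s17c.png

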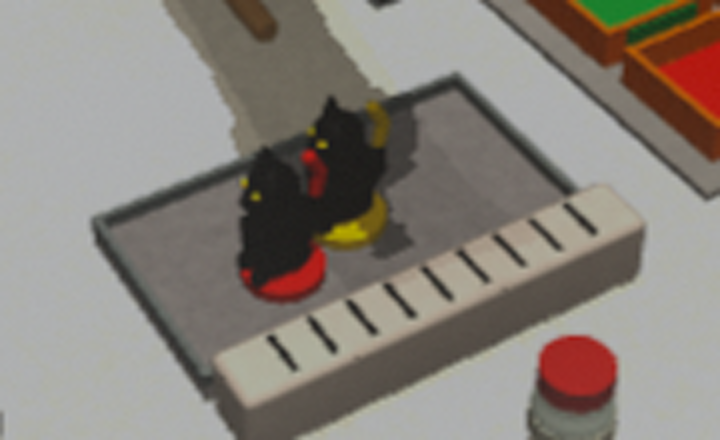

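Request:
play_rows --motion '[[[0,0,0,0,0,38,-1],[0,0,0,0,0,38,-1],[0,0,0,0,0,38,-1],[0,0,0,0,0,25,-1],[0,0,0,0,0,15,-1],[0,0,0,0,0,0,-1],[0,0,0,0,0,0,1],[0,0,0,0,0,0,1],[0,0,0,0,0,0,1],[0,0,0,0,0,0,1]]]'

```text
clock: 46.28
position: [0.5898, -0.0188, 0.0471]
eef_rot: [0.672, 0.74, 0.001, 0.001]
force: [0.3, 0.2, 0.1]
width: 0.0389
```

Request:
play_rows --motion '[[[0,0,0,0,0,0,1],[0,0,0,0,0,0,1],[0,0,0,0,0,0,1],[0,0,0,0,0,0,1],[0,0,0,0,0,-30,1],[0,0,0,0,0,-35,1],[0,0,0,0,0,-35,1],[0,0,0,0,0,-30,1],[0,0,0,0,0,-25,1],[0,0,0,0,0,0,1]]]'

```text
clock: 47.12
position: [0.5906, -0.0188, 0.2061]
eef_rot: [0.672, 0.74, 0.003, 0.003]
force: [1.8, 0.6, -0.5]
width: 0.0295
```

Run:
```python
from h import *
plan([.457,.361,.2],5.5)
c=cam("wrist","w18.png")
```

```text
pos [ 0.5906 -0.0188  0.2061] yaw 5.5 q [-0.03  0.25  0.05  1.37  0.    1.44] | turn [ 0.47  0.06 -0.01] shift after [390.8 -96.6   6.1] rows>=9.7
```

View pics/w18.png

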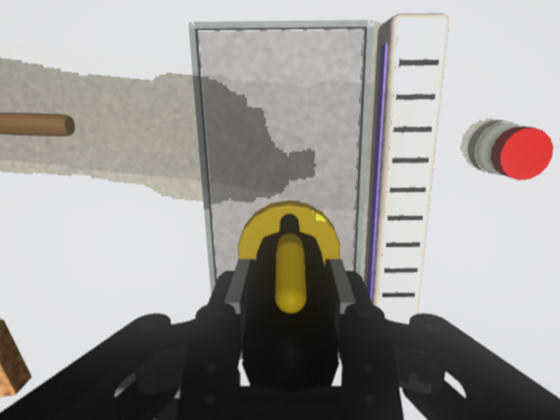

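Request:
play_rows --motion '[[[0,0,0,35.5,-8.6,0,1],[0,0,0,35.5,-8.6,0,1],[0,0,0,35.5,-8.6,0,1],[0,0,0,35.5,-8.6,0,1],[0,0,0,35.5,-8.6,0,1],[0,0,0,35.5,-8.6,0,1],[0,0,0,35.5,-8.6,0,1],[0,0,0,35.5,-8.6,0,1],[0,0,0,35.5,-8.6,0,1],[0,0,0,35.5,-8.6,0,1]]]'

```text
clock: 48.0
position: [0.4675, 0.3275, 0.1982]
eef_rot: [0.672, 0.74, -0.001, -0.0]
force: [0.8, -0.3, -1.3]
width: 0.03
```

Request:
play_rows --motion '[[[0,0,0,35.5,-8.6,0,1],[0,0,0,0,0,20,1],[0,0,0,0,0,20,1],[0,0,0,0,0,0,1],[0,0,0,0,0,0,1],[0,0,0,0,0,0,1],[0,0,0,0,0,0,1],[0,0,0,0,0,0,1],[0,0,0,0,0,0,1],[0,0,0,0,0,0,1]]]'

```text
clock: 48.83
position: [0.4575, 0.3609, 0.161]
eef_rot: [0.673, 0.74, 0.001, 0.0]
force: [0.1, 0.1, -2.0]
width: 0.0295
```

Run:
```python
from h import *
plan([.457,.361,.0445],5.5)
c=cam("wrist","w19.png")
c=cam("top");P=cloud(c)
```

```text
pos [0.4575 0.3609 0.161 ] yaw 5.5 q [ 0.67  0.24 -0.05  1.28  0.    2.14] | turn [ 0.05 -0.04 -0.04] shift after [  0.2  -0.5 116.5] rows>=2.8
```

View pics/w19.png

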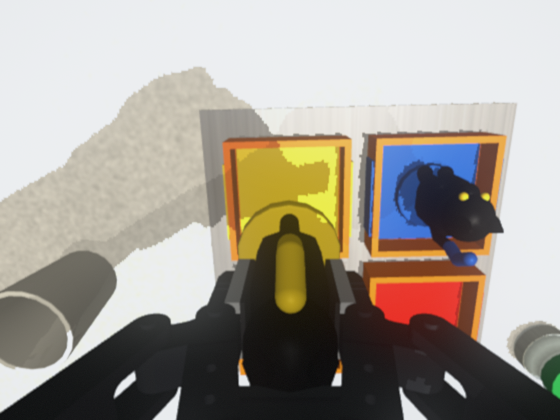

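Request:
play_rows --motion '[[[0,0,0,0,0,35,1],[0,0,0,0,0,30,1],[0,0,0,0,0,25,1],[0,0,0,0,0,15,1],[0,0,0,0,0,6,1],[0,0,0,0,0,2,1],[0,0,0,0,0,0,1],[0,0,0,0,0,0,1],[0,0,0,0,0,0,1],[0,0,0,0,0,0,1]]]'

```text
clock: 49.77
position: [0.4578, 0.3615, 0.0486]
eef_rot: [0.672, 0.74, 0.001, 0.0]
force: [0.0, 0.0, -2.3]
width: 0.0296
```

Request:
play_rows --motion '[[[0,0,0,0,0,2,1],[0,0,0,0,0,1,1],[0,0,0,0,0,0,1],[0,0,0,0,0,0,1],[0,0,0,0,0,0,1],[0,0,0,0,0,0,1],[0,0,0,0,0,0,1],[0,0,0,0,0,0,1],[0,0,0,0,0,0,1],[0,0,0,0,0,0,1]]]'

```text
clock: 50.6
position: [0.4573, 0.3613, 0.0451]
eef_rot: [0.672, 0.74, 0.001, -0.0]
force: [-0.8, -1.7, 6.4]
width: 0.0295
```

Contact; release.

Request:
play_rows --motion '[[[0,0,0,0,0,0,-0.3],[0,0,0,0,0,0,-0.5],[0,0,0,0,0,0,-0.5],[0,0,0,0,0,0,-0.5],[0,0,0,0,0,-25,-0.5],[0,0,0,0,0,-35,-0.5],[0,0,0,0,0,-40,-1],[0,0,0,0,0,-40,-1],[0,0,0,0,0,-15,-1],[0,0,0,0,0,0,-1]]]'

```text
clock: 51.43
position: [0.4588, 0.3622, 0.2044]
eef_rot: [0.672, 0.74, 0.004, 0.001]
force: [0.9, 0.2, 0.0]
width: 0.0855
```

Run:
```python
from h import *
c=cam("wrist","w20.png")
for n in("scene",):
 c=cam(n)
 for q in["cat_red","cat_yellow","cat_blue"]:
    print(n,q,[(round(d["p"],2),np.round(w(c,d["xyz"]),3).tolist()) for d in ctrl.pinpoint(n,q)][:1])
plan([.61,-.076,.2],5.5)
```

```text
scene cat_red [(0.9, [0.613, -0.077, 0.013])]
scene cat_yellow [(0.71, [0.462, 0.361, 0.013])]
scene cat_blue [(0.88, [0.567, 0.369, 0.007])]
pos [0.4564 0.3604 0.1973] yaw 5.5 q [ 0.67  0.24  0.02  1.36 -0.    2.14] | turn [-0.15  0.1  -0.01] shift after [-449.1  111.1   -2.7] rows>=11.1
```

View pics/w20.png

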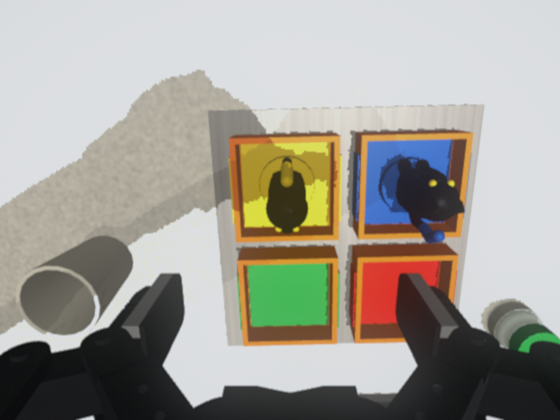

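Both good. Back to red.

Request:
play_rows --motion '[[[0,0,0,-37.4,9.25,0,-1],[0,0,0,-37.4,9.25,0,-1],[0,0,0,-37.4,9.25,0,-1],[0,0,0,-37.4,9.25,0,-1],[0,0,0,-37.4,9.25,0,-1],[0,0,0,-37.4,9.25,0,-1],[0,0,0,-37.4,9.25,0,-1],[0,0,0,-37.4,9.25,0,-1],[0,0,0,-37.4,9.25,0,-1],[0,0,0,-37.4,9.25,0,-1]]]'

```text
clock: 52.52
position: [0.5845, -0.0044, 0.1976]
eef_rot: [0.672, 0.74, -0.001, -0.001]
force: [1.4, 0.1, 0.2]
width: 0.0853
```

Request:
play_rows --motion '[[[0,0,0,-37.4,9.25,0,-1],[0,0,0,-37.4,9.25,0,-1],[0,0,0,0,0,0,-1],[0,0,0,0,0,0,-1],[0,0,0,0,0,0,-1],[0,0,0,0,0,0,-1],[0,0,0,0,0,0,-1],[0,0,0,0,0,0,-1],[0,0,0,0,0,0,-1],[0,0,0,0,0,0,-1]]]'

```text
clock: 53.35
position: [0.6105, -0.0744, 0.1995]
eef_rot: [0.672, 0.741, 0.0, 0.0]
force: [0.1, -0.1, -0.6]
width: 0.0857
```

Run:
```python
from h import *
c=cam("wrist","w21.png")
for q in["cat_red"]:
    print(q,[(round(d["p"],2),np.round(w(c,d["xyz"]),3).tolist()) for d in ctrl.pinpoint("wrist",q)][:1])
P,H,m,col=catfit(c,(.611,-.076))
b=P[col&(P[...,2]<.026)&(P[...,2]>.016)];t=P[col&(P[...,2]>.07)]
hull=cv2.convexHull((b[:,:2]*1e4).astype(np.float32))[:,0]/1e4
from scipy.optimize import least_squares
f=least_squares(lambda q:np.hypot(*(hull-q[:2]).T)-.026,[.611,-.076],loss="soft_l1",f_scale=.001).x
d=t.mean(0)[:2]-f
print(f,d,np.degrees(np.arctan2(d[1],d[0])))
plan([*f,.0447],5.5)
```

```text
cat_red [(0.77, [0.607, -0.072, 0.015])]
[ 0.61079346 -0.07006474] [-0.00168121  0.01767758] 95.43273643705228
pos [ 0.6105 -0.0748  0.1995] yaw 5.5 q [-0.12  0.3   0.11  1.38  0.    1.35] | turn [0.01 0.   0.02] shift after [  4.7   0.8 154.8] rows>=3.7
```

View pics/w21.png

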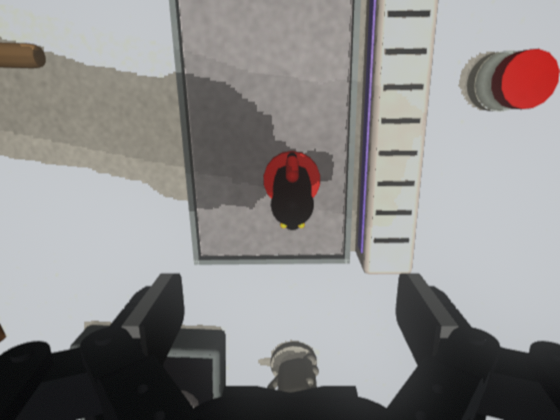

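Request:
play_rows --motion '[[[0,0,0,2,1,20,-0.4],[0,0,0,0,0,38,-0.4],[0,0,0,0,0,38,-0.4],[0,0,0,0,0,30,-0.4],[0,0,0,0,0,20,-0.4],[0,0,0,0,0,8,-0.4],[0,0,0,0,0,0,-0.4],[0,0,0,0,0,0,-0.4],[0,0,0,0,0,0,1],[0,0,0,0,0,0,1]]]'

```text
clock: 54.28
position: [0.6127, -0.0733, 0.0474]
eef_rot: [0.672, 0.74, 0.001, 0.001]
force: [-0.8, 0.6, -0.9]
width: 0.0363
```

Request:
play_rows --motion '[[[0,0,0,0,0,0,1],[0,0,0,0,0,0,1],[0,0,0,0,0,0,1],[0,0,0,0,0,0,1],[0,0,0,0,0,0,1],[0,0,0,0,0,-35,1],[0,0,0,0,0,-35,1],[0,0,0,0,0,-30,1],[0,0,0,0,0,-25,1],[0,0,0,0,0,0,1]]]'

```text
clock: 55.12
position: [0.6138, -0.0734, 0.177]
eef_rot: [0.672, 0.74, 0.003, 0.004]
force: [1.4, -0.1, -0.5]
width: 0.0295
```

Run:
```python
from h import *
plan([.580,.261,.17],5.5)
c=cam("wrist","w22.png")
```

```text
pos [ 0.6138 -0.0734  0.177 ] yaw 5.5 q [-0.12  0.3   0.06  1.32 -0.    1.36] | turn [ 0.54  0.12 -0.01] shift after [336.1  -1.6   7. ] rows>=8.1
```

View pics/w22.png

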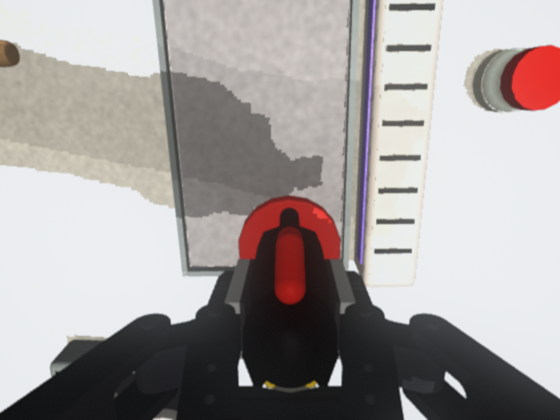

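Request:
play_rows --motion '[[[0,0,0,37.3,0,0,1],[0,0,0,37.3,0,0,1],[0,0,0,37.3,0,0,1],[0,0,0,37.3,0,0,1],[0,0,0,37.3,0,0,1],[0,0,0,37.3,0,0,1],[0,0,0,37.3,0,0,1],[0,0,0,37.3,0,0,1],[0,0,0,37.3,0,0,1],[0,0,0,0,0,0,1]]]'

```text
clock: 56.0
position: [0.5775, 0.2669, 0.1681]
eef_rot: [0.67, 0.742, -0.0, -0.002]
force: [-1.1, -1.7, -0.7]
width: 0.0296
```

Request:
play_rows --motion '[[[0,0,0,0,0,20,1],[0,0,0,0,0,20,1],[0,0,0,0,0,0,1],[0,0,0,0,0,0,1],[0,0,0,0,0,0,1],[0,0,0,0,0,0,1],[0,0,0,0,0,0,1],[0,0,0,0,0,0,1],[0,0,0,0,0,0,1],[0,0,0,0,0,0,1]]]'

```text
clock: 56.83
position: [0.5794, 0.261, 0.1308]
eef_rot: [0.673, 0.74, 0.0, 0.0]
force: [0.6, 0.2, -1.4]
width: 0.0299
```

Run:
```python
from h import *
plan([.580,.261,.0445],5.5)
c=cam("wrist","w23.png")
```

```text
pos [0.5794 0.261  0.1308] yaw 5.5 q [ 0.42  0.35  0.03  1.25 -0.    1.9 ] | turn [ 0.04 -0.01 -0.02] shift after [-0.1  0.6 86.3] rows>=2.1
```

View pics/w23.png

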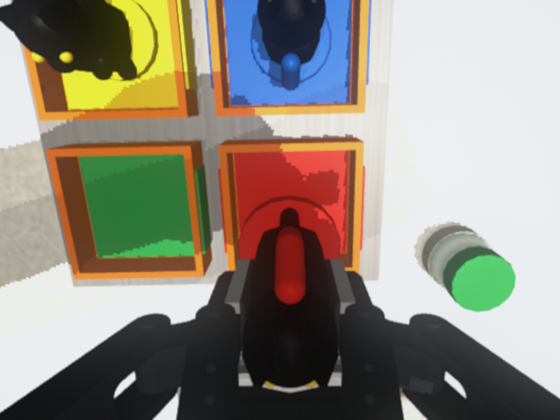

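Request:
play_rows --motion '[[[0,0,0,0,0.5,30,1],[0,0,0,0,0,25,1],[0,0,0,0,0,15,1],[0,0,0,0,0,8,1],[0,0,0,0,0,4,1],[0,0,0,0,0,0,1],[0,0,0,0,0,0,1],[0,0,0,0,0,0,1],[0,0,0,0,0,0,1],[0,0,0,0,0,0,1]]]'

```text
clock: 57.72
position: [0.5803, 0.2613, 0.0493]
eef_rot: [0.672, 0.74, 0.001, 0.0]
force: [-0.1, 0.3, -1.2]
width: 0.0297
```

Request:
play_rows --motion '[[[0,0,0,0,0,2,1],[0,0,0,0,0,1,1],[0,0,0,0,0,1,1],[0,0,0,0,0,0,1],[0,0,0,0,0,0,1],[0,0,0,0,0,0,1],[0,0,0,0,0,0,1],[0,0,0,0,0,0,1],[0,0,0,0,0,0,1],[0,0,0,0,0,0,1]]]'

```text
clock: 58.55
position: [0.58, 0.2613, 0.0462]
eef_rot: [0.672, 0.74, 0.001, 0.0]
force: [-4.2, -2.9, 9.4]
width: 0.0297
```

Request:
play_rows --motion '[[[0,0,0,0,0,0,-0.3],[0,0,0,0,0,0,-0.5],[0,0,0,0,0,0,-0.5],[0,0,0,0,0,0,-0.5],[0,0,0,0,0,-25,-0.5],[0,0,0,0,0,-35,-0.5],[0,0,0,0,0,-40,-1],[0,0,0,0,0,-40,-1],[0,0,0,0,0,-15,-1],[0,0,0,0,0,0,-1]]]'

```text
clock: 59.38
position: [0.5816, 0.262, 0.2047]
eef_rot: [0.672, 0.74, 0.004, 0.002]
force: [0.5, -0.5, 0.1]
width: 0.0856
```

Request:
play_rows --motion '[[[0,0,0,-25,-25,-10,-1],[0,0,0,-25,-25,-10,-1],[0,0,0,-25,-25,-10,-1],[0,0,0,-25,-25,-10,-1],[0,0,0,0,0,0,-1],[0,0,0,0,0,0,-1],[0,0,0,0,0,0,-1],[0,0,0,0,0,0,-1],[0,0,0,0,0,0,-1],[0,0,0,0,0,0,-1]]]'

```text
clock: 60.22
position: [0.49, 0.1526, 0.2383]
eef_rot: [0.672, 0.74, -0.001, -0.0]
force: [-0.2, 1.0, -0.8]
width: 0.0855
```

Run:
```python
from h import *
for n in("wrist","scene","top"):
 c=cam(n,n+"24.png")
 for q in["cat_red","cat_yellow","cat_blue"]+(["blank","pot0"] if n=="top" else []):
    print(n,q,[(round(d["p"],2),np.round(w(c,d["xyz"]),3).tolist()) for d in ctrl.pinpoint(n,q)][:2])
```

```text
wrist cat_red [(0.6, [0.577, 0.261, 0.013])]
wrist cat_yellow []
wrist cat_blue []
scene cat_red [(0.95, [0.582, 0.257, 0.01])]
scene cat_yellow [(0.75, [0.461, 0.361, 0.012]), (0.46, [0.469, 0.244, 0.008])]
scene cat_blue [(0.83, [0.569, 0.374, 0.014]), (0.59, [0.452, -0.349, 0.062])]
top cat_red [(0.6, [0.58, 0.264, 0.012])]
top cat_yellow [(0.5, [0.457, 0.364, 0.014])]
top cat_blue [(0.62, [0.571, 0.374, 0.015])]
top blank [(0.58, [0.712, 0.23, 0.002]), (0.56, [0.634, -0.282, 0.002])]
top pot0 [(0.66, [0.713, 0.228, 0.002]), (0.62, [0.661, -0.372, -0.001])]
```

View pics/scene24.png

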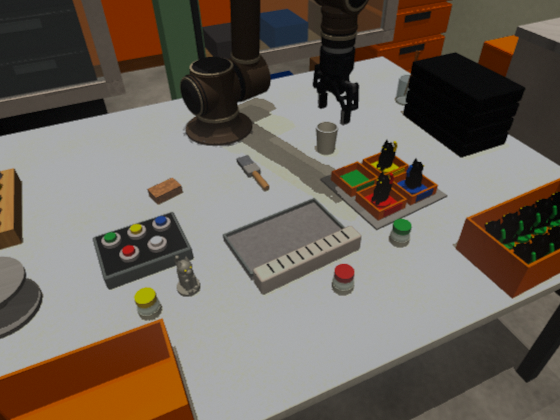

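View pics/wrist24.png

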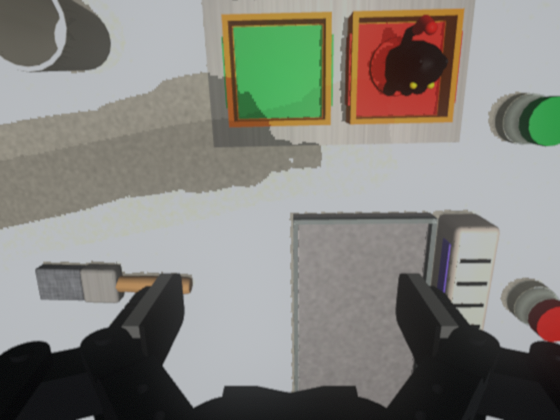

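The three cats stand upright in their own bins (scene px (383,188), (387,157) and (415,177)), the bed is empty and the bystanders haven't moved.

```bash
python3 -c "
from plant import ctrl
print(ctrl.hand_in())"
```

```text
the job is handed in; nothing more can be done
None
```

The job is done and handed in at about 60 s of the 210 s allowed. The hand-in gave no verdict.

- **Bed:** Three black cats were waiting (red, yellow and blue; no green). I stood all three upright on the curing bed and let go.
- **Keys:** With all three still on the bed, I pressed white, blue, green and yellow in that order. Each went down to the stop (tool tip at about 0.056 m, 20–23 N) and was released. I never touched the red key.
- **Bins:** I then put each cat upright into the bin of its own colour and let go. The red cat was knocked a few centimetres aside on the bed while the arm was at the bins, so I measured its position again before gripping it.

**Last checks:** The scene and top views place each cat within about 4 mm of its bin's centre, at floor height. The bed is empty, the grey cat and jars are where they were, and the gripper is open and clear of everything. In the top view, the best match for the grey cat fell on a jar's position. Its second match was at the grey cat's original place, and the pictures agree with that.

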